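# Invert and stack agar dishes for the incubator

### The job

Turn the red and the amber petri dish over without letting lid and base come apart, and stack them lid-down in the single slanted stacker on the blue foot: the red one first, against the rails, then the amber one flat on top of it, both resting against the two pegs. Have the stacker's sliding stop pushed gently right down to its end with the dishes on it, without cracking a dish (no more than 40 N on it), and leave the green dish and the other things where they are.

Things in the scene. Friction and masses are not known exactly. Their poses are not given: they have to be found in the camera images.
- rack: Slanted wire rack on a white foot (100 x 260 x 10 mm), fixed to the table. Origin on the table under the middle lane's centre; +x is the horizontal direction in which its lanes run downhill (away from the robot and to its right), +y along the row, z up. Three equal lanes 90 mm apart along y, each sloping down towards +x at 52 degrees from level. See the lanes.
- lane0 (a point): Centre of the rack's -y lane, on the plane of the rails' upper faces, 75 mm above the table; axes as rack. A lane is two square steel rails (6 mm) with 36 mm free between them and open space below, so that a finger fits under the dish from the uphill end. The rails reach 24 mm uphill and 42 mm downhill of this centre. See lane1 for the pegs.
- lane1 (a point): The same for the middle lane. In each lane two steel pegs (8 mm thick, 24 mm high) stand square to the slope, 27.5 mm downhill of the lane's centre and 21 mm either side of its middle line. The dish's rim rests on both, which puts its axis through the lane's centre (within 2 mm).
- lane2 (a point): The same for the +y lane.
- stacker: Slanted stacker on a blue foot (110 x 90 x 10 mm), fixed to the table: one lane with rails like the rack's (52 degree slope down towards its own +x, 36 mm free between the rails, open below) reaching 44 mm uphill and 46 mm downhill of stacker_seat. Its pegs ride on a sliding stop. Origin on the table under stacker_seat; x horizontal in the downhill direction, z up.
- stop (a joint): The stacker's sliding stop: an orange bar under the rails that carries two steel pegs (8 mm thick, 48 mm high above the rails, 21 mm either side of the middle). It slides along the slope: 0 is its upper end, 0.020 m its lower end (hard stop), growing downhill. Stiff: it stays where it is, carries the dishes, and moves when something on its pegs is pushed downhill with about 4 N.
- stacker_seat (a point): Fixed point in the middle of the stacker's lane, on the plane of the rails' upper faces, 75 mm above the table; axes as stacker. With the stop at its lower end, dishes resting on the pegs have their axis through this point, square to the slope (within 2 mm); with the stop higher, that much further uphill.
- first_place (a point): Moves with the stop. Point 27.5 mm uphill of the pegs and 18.5 mm out from the rails, square to the slope: where the red base's origin (the dish's underside, now facing outwards) comes when the red dish lies inverted against the pegs. Own x downhill along the slope, z square out of the slope.
- second_place (a point): The same, 37 mm out from the rails: for the amber dish on top of the red one.
- red_base: Base of the dish with red agar: disc 54 mm across, 16 mm high, 35 to 65 g. The closed dish (base and lid) is 62 mm across and 18.5 mm thick. It lies in one of the rack's lanes, lid outwards. Origin at the centre of the dish's underside (outer face of the base), +z out through the lid, +x straight downhill at the start.
- red_lid: Clear loose lid of the red dish, 62 mm across, 20 g: a 2.5 mm top that rests on the base and a skirt reaching 10 mm down around it with 1.5 mm play all round; nothing holds it on. Its origin and axes coincide with those of its base when closed (within the play).
- amber_base: Base of the dish with amber-yellow agar, same build as the red one, lying lid outwards in another lane. Origin at the centre of the dish's underside, +z out through the lid, +x straight downhill at the start.
- amber_lid: Clear loose lid of the amber dish, same as the red one's. The dishes are smooth: let go on the slope or on each other, they slide down to the pegs. Thin plastic: a dish cracks if a finger presses on it with more than 40 N.
- green_dish: Closed dish with green agar, same outer size, one piece, in the remaining lane: a bystander. Frame as the others.
- reagent: Bottle, 64 mm diameter, 120 mm high, bystander. Origin under its centre.
- jar: Small jar, 60 mm diameter, 75 mm high, bystander. Origin under its centre.
- beaker: Glass beaker, 66 mm diameter, 80 mm high, bystander. Origin under its centre.
- marker: Marker pen lying flat, 130 x 13 x 13 mm, along its x, bystander. Origin under its centre.
Not all that is in view belongs to the job. Leave any black look-alike of the red_lid alone. Several things look just like the stacker: the one meant starts nearest to the robot's base.

How it is judged:
By the outcome, as a careful person would: the job done as asked, in the order asked, and still so for the second after the job is handed in, with the robot touching nothing.
It also fails if it takes over 72 s, if anything falls off the work surface, if the arm or the gripper's body presses on something with over 40 N, if the wrist force passes 120 N, or if a joint passes its speed limit or range.

### The arm

A 6-joint arm with a two-finger parallel gripper is mounted at the origin on the work surface. World frame = base frame: x ahead of the robot, y to its left, z up, the work surface at z = 0. Lengths are in m, angles in rad, forces in N, time in s.
With the tool pointing down it reaches from about 0.35 to 0.85 m from the base axis. Payload 8.1 kg.
Tool frame: the origin (TCP) lies at the very end of the fingers, on their centre line; the grasp point (between the pads) lies 19 mm behind it; z points along the fingers, y is the line along which they close (so a half turn about z gives the same grasp; the last joint's range is limited). The gripper opens to 93 mm and grips with 3 to 60 N. Pads are 15 mm wide; open, the fingers measure 128 mm over their backs; the gripper's body (75 mm by 188 mm) begins 65 mm behind the grasp point.
Start: joints at [-1.418, 0.13, 1.488, -0, 1.523, -0.085], TCP at [0.141, -0.583, 0.197] pointing down, gripper open.
Joint ranges: [-2.96, 2.96], [-0.89, 2.26], [0.02, 2.5], [-1.34, 4.48], [0, 2.73], [-2.66, 2.66]. Speed limits (rad/s): [2.39, 2.39, 2.79, 3.14, 3.14, 3.14].

### API

Orientations are given as a rotation vector (axis times angle).
In Python, from plant import monitor, eyes, ticket gives the robot as it stands.
- The arm moves only by the tool arm_command, never from a script. Its argument "deltas" is a list that holds one entry, the list of rows, each a list of 6 numbers: the shift along the world's x, y, z in cm, then the turn, a rotation vector about the world's x, y, z in degrees. In form: [[[tx, ty, tz, rx, ry, rz], ...]]. A call has 1 to 12 rows; each row shifts and turns the commanded pose from where the row before left it; what a row does not reach is not made up. A row lasts 1/12 s, in which the tool goes at most 41.7 mm and 7.16 degrees, less where a joint would pass 70% of its speed; a pose out of reach is approached as far as the arm can. A call is refused whole if a number of a shift passes 4.17 or a number of a turn 7.16, either way. A call with a gripper value outside its range is refused whole. "gripper" is the opening, from -1 (shut) to 1 (fully open), set as the call begins (left out, the last holds). The fingers move at their own pace and stop on an object; "squeeze" is the grip in N (left out, the last holds). Time passes only in rows, so rows that do not move let the fingers close. It gives the time, the measured TCP pose, the force, the opening and the grip force at its end, in the units of the state.
- monitor.read_state(): the state, without advancing time (a new reading comes with each control period).
- eyes.read_camera(name): name is "scene" or "top"; returns the picture (480x640x3 uint8, blue, green, red); there is no depth.
- eyes.camera_model(name): a dict with "fx", "fy", "cx", "cy" (pixels), "k1" (the pictures are not rectified: a ray, as slopes to the right and down, at radius r is drawn at 1 + k1 r^2 times it, then the intrinsics apply), "rvec" (rotation vector, rad) and "tvec" (3), from world to camera coordinates, as OpenCV has them. Camera axes: x right, y down, z forward; pixel columns grow to the right and rows downward; lengths in m; the calibration is good to about 2 mm. A picture is of the moment at which its call begins. camera_model takes no time and is no camera call.
- ticket.close_job(): hands the job in; it is judged then, once.
The state is a dict: "t": time; "q": joint angles; "dq": joint speeds; "joint_torque": joint torques, N m; "tool_pos": TCP position; "orientation": TCP orientation; "force": force on the tool from outside, world axes, zero at the start; "wrist_torque": the same for the moment, N m; "opening": finger opening in m; "gripper_force": force on a finger pad.
Only numpy, scipy, OpenCV 4.12 (cv2) and the standard library are available. Lean on these libraries where they do the work, as an engineer would, in place of code of your own. Each camera call takes 0.05 s, during which the arm holds its last target. There are 200 camera calls.

## Working session

There is one attempt and no reset: what is moved stays moved. The work goes in short steps, Python scripts to look and compute and a tool call to move; the robot and the scene stay as the last step left them, time stands still between calls to the robot, and variables do not carry over. Pictures are saved under pics/ and viewed, at most 10 in all, crops included, and the job is handed in when it is done.

Besides the shell and the picture viewer there is one more tool, called after ">>>" by a JSON object that holds its "fn" and its "kwargs", one argument or row to a line. arm_command: Moves the arm, as the interface text tells. Its arguments: {"type":"object","properties":{"deltas":{"type":"array"},"gripper":{"type":"number"},"squeeze":{"type":"number"}},"required":["deltas"]}

```bash
ls; mkdir -p pics
python3 - <<'E'
from plant import monitor, eyes, ticket
import cv2
for n in("scene","top"):
    im=eyes.read_camera(n); cv2.imwrite(f"pics/{n}0.png",im); print(n,eyes.camera_model(n))
print(monitor.read_state())
E
```

```text
pics
scene {'fx': 523.348927896894, 'fy': 523.348927896894, 'cx': 318.6570721241804, 'cy': 238.15690209356518, 'k1': -0.0020527558490805306, 'rvec': array([ 1.9599492 ,  1.54394286, -0.59931501]), 'tvec': array([-0.14188222, -0.34645255,  1.54023225])}
top {'fx': 453.06207485101135, 'fy': 453.06207485101135, 'cx': 332.15588303889206, 'cy': 244.0872667765867, 'k1': -0.09566920051571202, 'rvec': array([ 2.15774819, -2.0392032 ,  0.23653596]), 'tvec': array([-0.04433125,  0.61956446,  0.81118075])}
{'t': 0.1, 'q': array([-1.41839822e+00,  1.31085590e-01,  1.48919437e+00,  1.90124721e-05,
        1.52301855e+00, -8.54007997e-02]), 'dq': array([-8.75552997e-04, -1.36315456e-03, -1.81698130e-03, -1.48928746e-03,
        2.80246492e-05, -8.47846330e-04]), 'joint_torque': array([ 6.03680710e-04, -5.61342752e+01, -4.93095911e+01,  7.68982200e-02,
        2.91781453e-02, -7.45971988e-05]), 'tool_pos': array([ 0.14128039, -0.58254397,  0.19587925]), 'orientation': array([-3.11771901e+00, -3.72450407e-01,  5.98992073e-05]), 'force': array([ 0.28658992, -0.06771921,  0.06648964]), 'wrist_torque': array([-0.00208233,  0.02170892, -0.04570002]), 'gripper_force': 0.0, 'opening': 0.0929054202275351}
```

View pics/scene0.png

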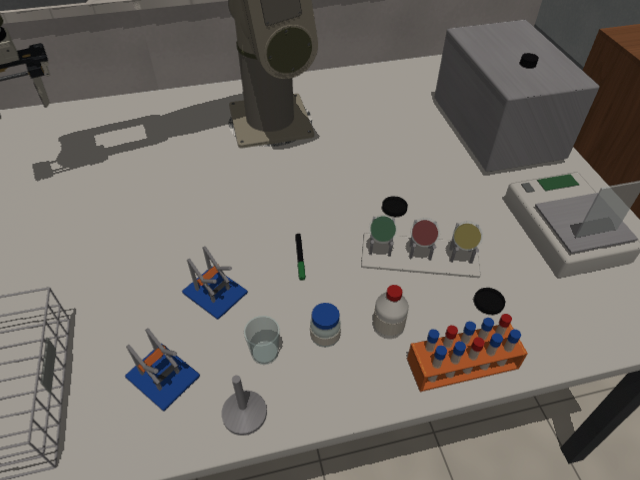

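View pics/top0.png

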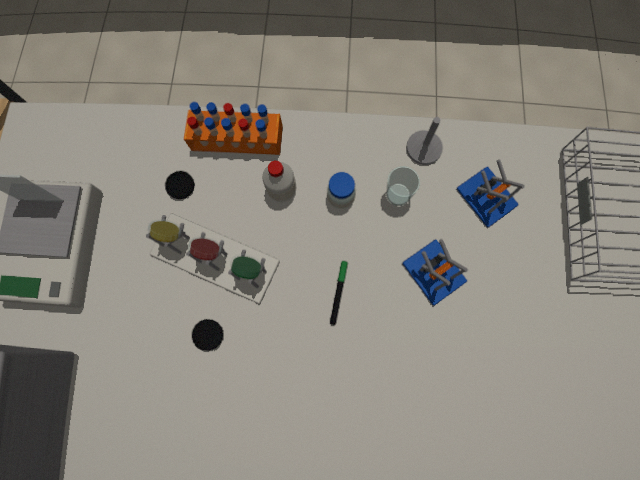

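The scene view shows the rack with green (383,230), red (425,233) and amber (466,237), and blue-foot stackers at (215,285) and (163,370). Black look-alike lids sit at (395,206) and (489,300). In the top view the rack is at (165,232), (206,249) and (246,268), with stackers at (436,270) and (488,195). The stacker at scene (215,285) / top (436,270) looks nearest to the base, and I'll check that by measuring.

```bash
cat > h.py <<'E'
import numpy as np, cv2
from scipy.spatial.transform import Rotation as R
from plant import monitor, eyes
C={n:eyes.camera_model(n) for n in("scene","top")}
def ray(n,uv):
    c=C[n]; d=(np.array(uv,float)-[c["cx"],c["cy"]])/[c["fx"],c["fy"]]
    u=d.copy()
    for _ in range(10): u=d/(1+c["k1"]*(u@u))
    M=R.from_rotvec(c["rvec"]).as_matrix()
    v=M.T@np.r_[u,1]; return -M.T@c["tvec"], v/np.linalg.norm(v)
def onz(n,uv,z):
    o,v=ray(n,uv); return o+v*(z-o[2])/v[2]
def tri(a,b):
    (o1,v1),(o2,v2)=ray("scene",a),ray("top",b)
    s=np.linalg.lstsq(np.c_[v1,-v2],o2-o1,rcond=None)[0]
    p,q=o1+s[0]*v1,o2+s[1]*v2; return (p+q)/2,np.linalg.norm(p-q)
def proj(n,P):
    c=C[n]; p=R.from_rotvec(c["rvec"]).as_matrix()@np.array(P)+c["tvec"]; u=p[:2]/p[2]
    return u*(1+c["k1"]*(u@u))*[c["fx"],c["fy"]]+[c["cx"],c["cy"]]
HSV={"green":((50,60,40),(85,255,255)),"red":((0,60,40),(8,255,255)),"amber":((22,80,60),(34,255,255)),"blue":((108,120,60),(125,255,255)),"orange":((5,180,120),(16,255,255))}
def blobs(im,col,amin=20):
    m=cv2.inRange(cv2.cvtColor(im,cv2.COLOR_BGR2HSV),*map(np.array,HSV[col]))
    if col=="red": m|=cv2.inRange(cv2.cvtColor(im,cv2.COLOR_BGR2HSV),(172,60,40),(180,255,255))
    cs,_=cv2.findContours(m,cv2.RETR_EXTERNAL,cv2.CHAIN_APPROX_NONE)
    return [c for c in cs if cv2.contourArea(c)>=amin]
E
python3 - <<'E'
from h import *
ims={n:cv2.imread(f"pics/{n}0.png") for n in C}
for col in HSV:
  for n in C:
    for c in blobs(ims[n],col):
        m=cv2.moments(c); print(col,n,cv2.contourArea(c),round(m['m10']/m['m00'],1),round(m['m01']/m['m00'],1), len(c)>=5 and np.round(cv2.fitEllipse(c)[0],1))
a=cv2.resize(ims["scene"][235:325,170:260],None,fx=4.4,fy=4.4,interpolation=cv2.INTER_CUBIC)
b=cv2.resize(ims["top"][230:315,395:480],None,fx=4.66,fy=4.66,interpolation=cv2.INTER_CUBIC)
cv2.imwrite("pics/st.png",np.hstack([a,b]))
E
```

```text
green scene 86.0 301.1 270.0 [301.1 269.9]
green scene 428.0 382.7 228.5 [382.7 228.5]
green scene 346.5 557.5 181.9 [557.7 181.9]
green top 699.5 19.4 286.0 [ 19.5 286.1]
green top 105.0 342.4 271.2 [342.3 271.5]
green top 469.5 245.6 267.6 [245.5 267.6]
red scene 140.5 477.5 343.9 [477.5 343.9]
red scene 129.0 451.2 332.1 [451.2 332. ]
red scene 124.0 504.8 320.4 [504.8 320.4]
red scene 202.5 393.8 292.8 [393.8 292.8]
red scene 472.5 424.6 232.4 [424.6 232.4]
red top 476.0 204.0 249.0 [204. 249.]
red top 198.0 275.2 168.3 [275.2 168.3]
red top 87.0 243.3 124.1 [243.3 124.1]
red top 88.5 192.5 122.3 [192.5 122.3]
red top 88.5 228.1 108.6 [228.1 108.5]
amber scene 481.5 467.1 235.9 [467.1 235.9]
amber top 455.0 163.8 231.3 [163.8 231.3]
blue scene 1299.5 163.2 385.4 [162.8 381.4]
blue scene 36.0 163.3 369.0 [163.2 369. ]
blue scene 45.5 158.5 361.4 [158.8 361.2]
blue scene 103.5 440.5 352.2 [440.5 352.2]
blue scene 100.0 459.4 348.0 [459.4 348. ]
blue scene 99.0 496.3 339.8 [496.3 339.8]
blue scene 96.0 514.5 335.8 [514.4 335.8]
blue scene 94.5 433.1 335.8 [433.  335.8]
blue scene 96
[... 717 characters left out ...]
.3 375.3]
orange scene 110.5 153.4 357.1 [153.7 356.9]
orange scene 1212.5 460.2 358.0 [462.3 353.3]
orange scene 38.0 472.8 338.2 [472.9 338.2]
orange scene 29.0 489.9 335.0 [489.5 335.5]
orange scene 38.5 507.4 331.2 [507.6 330.9]
orange scene 63.0 210.3 272.8 [210.5 272.7]
orange top 67.0 443.0 268.1 [442.9 268.2]
orange top 41.5 500.4 188.2 [500.2 188.3]
orange top 89.0 204.3 132.4 [204.1 132.1]
orange top 81.5 188.3 132.9 [188.3 132.6]
orange top 291.5 272.3 128.2 [272.2 128.3]
orange top 162.5 253.8 128.2 [253.9 128.3]
orange top 160.5 237.6 128.2 [238.  127.2]
orange top 137.0 220.9 127.8 [221.4 126.8]
orange top 29.0 205.8 113.8 [205.8 113.9]
orange top 25.5 190.8 114.4 [191.  114.9]
```

View pics/st.png

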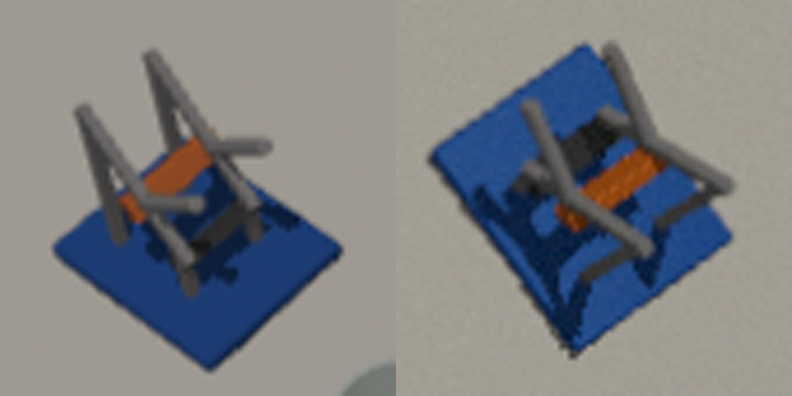

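The crop confirms the stacker. Its rails run from upper ends (150,52) and (80,108) in the left crop, downhill away from the robot and to its left, with the pegs on the orange bar pointing outwards. Next I triangulate.

Run:
```python
from h import *
np.set_printoptions(precision=4,suppress=True)
s=lambda x,y:((x+.5)/4.4-.5+170,(y+.5)/4.4-.5+235)
t=lambda x,y:((x+.5)/4.66-.5+395,(y+.5)/4.66-.5+230)
for k,a,b in [("railtipA",(152,53),(643,250)),("railtipB",(81,108),(728,186)),("pegtipA",(266,147),(532,105)),("pegtipB",(199,205),(612,48)),("pegbaseA",(208,148),(570,195)),("pegbaseB",(145,202),(650,145))]:
    print(k,*tri(s(*a),t(*b)))
print("orange",*tri((210.3,272.8),(443.0,268.1)))
tc=[onz("top",t(*p),.01) for p in((430,155),(585,42),(730,238),(572,355))]
print("foot",np.array(tc), "ctr",np.mean(tc,0), "yaw", np.degrees(np.arctan2(*(tc[0]+tc[1]-tc[2]-tc[3])[[1,0]])))
print("scene foot", [onz("scene",s(*p),.01) for p in((52,247),(208,365),(342,248))])
D={"green":((382.7,228.5),(245.6,267.6)),"red":((424.6,232.4),(204,249)),"amber":((467.1,235.9),(163.8,231.3))}
P={k:tri(*v) for k,v in D.items()}
for k in P: print(k,*P[k])
r=P["amber"][0]-P["green"][0]; print("rack y dir",np.degrees(np.arctan2(r[1],r[0])),np.linalg.norm(r))
# rack foot
ims={n:cv2.imread(f"pics/{n}0.png") for n in C}
```

```text
railtipA [ 0.5659 -0.2861  0.169 ] 0.14132871887370982
railtipB [ 0.5902 -0.3182  0.1703] 0.14156057633638316
pegtipA [ 0.6224 -0.2482  0.1576] 0.1477527278078078
pegtipB [ 0.6455 -0.2793  0.1575] 0.14839989997172923
pegbaseA [ 0.5936 -0.2729  0.1312] 0.14655094781253578
pegbaseB [ 0.6148 -0.3037  0.1308] 0.1495405283990104
orange [ 0.5871 -0.2258  0.0643] 0.004057817795369596
foot [[ 0.6133 -0.334   0.01  ]
 [ 0.6699 -0.4078  0.01  ]
 [ 0.5826 -0.4724  0.01  ]
 [ 0.5266 -0.397   0.01  ]] ctr [ 0.5981 -0.4028  0.01  ] yaw 36.243733318585875
scene foot [array([ 0.5768, -0.2919,  0.01  ]), array([ 0.6621, -0.2261,  0.01  ]), array([ 0.6101, -0.1562,  0.01  ])]
green [0.5639 0.1534 0.0783] 4.095675899682716e-06
red [0.5956 0.2381 0.0777] 0.0004008525781635382
amber [0.6265 0.323  0.0776] 0.00021983214323966147
rack y dir 69.73288752911327 0.1808263032101813
```

Run:
```python
from h import *
np.set_printoptions(precision=4,suppress=True)
s=lambda x,y:((x+.5)/4.4-.5+170,(y+.5)/4.4-.5+235)
t=lambda x,y:((x-396+.5)/4.66-.5+395,(y+.5)/4.66-.5+230)
Q={}
for k,a,b in [("railtipA",(152,53),(643,250)),("railtipB",(81,108),(728,186)),("pegtipA",(266,147),(532,105)),("pegtipB",(199,205),(612,48)),("pegbaseA",(208,148),(570,195)),("pegbaseB",(145,202),(650,145))]:
    Q[k],e=tri(s(*a),t(*b)); print(k,Q[k],e)
tc=[onz("top",t(*p),.01) for p in((430,155),(585,42),(730,238),(572,355))]
yaw=np.arctan2(*(tc[0]+tc[1]-tc[2]-tc[3])[[1,0]])
print("foot ctr",np.mean(tc,0), "yaw", np.degrees(yaw),np.linalg.norm(tc[0]-tc[3]),np.linalg.norm(tc[0]-tc[1]))
print("scene foot", [onz("scene",s(*p),.01) for p in((52,247),(208,365),(342,248))])
print("top foot",np.array(tc))
x=np.array([np.cos(yaw),np.sin(yaw),0]);S=np.r_[np.mean(tc,0)[:2],.075]
c,sn=np.cos(np.radians(52)),np.sin(np.radians(52)); d=c*x-[0,0,sn]; n=sn*x+[0,0,c]; y=np.cross([0,0,1],x)
for k in Q: print(k,"d,y,n mm",np.array([(Q[k]-S)@v for v in(d,y,n)])*1000)
```

```text
railtipA [ 0.5511 -0.2265  0.1055] 0.00021115366967723657
railtipB [ 0.5784 -0.2605  0.107 ] 3.384708266563996e-05
pegtipA [ 0.6099 -0.183   0.0945] 0.0015138144205097041
pegtipB [ 0.6358 -0.2159  0.0942] 0.0014358187215708336
pegbaseA [ 0.579  -0.2079  0.0638] 0.003188363707271473
pegbaseB [ 0.6026 -0.2408  0.0622] 0.0007057179316545893
foot ctr [ 0.5886 -0.2222  0.01  ] yaw 37.188288156944466 0.107035149123453 0.08882161328630761
scene foot [array([ 0.5768, -0.2919,  0.01  ]), array([ 0.6621, -0.2261,  0.01  ]), array([ 0.6101, -0.1562,  0.01  ])]
top foot [[ 0.6035 -0.1551  0.01  ]
 [ 0.6593 -0.2243  0.01  ]
 [ 0.5734 -0.2899  0.01  ]
 [ 0.5181 -0.2196  0.01  ]]
railtipA d,y,n mm [-44.0102  19.2531  -6.7924]
railtipB d,y,n mm [-44.4613 -24.3508  -4.9359]
pegtipA d,y,n mm [ 9.7052 18.3567 44.1289]
pegtipB d,y,n mm [ 10.3638 -23.4548  44.4834]
pegbaseA d,y,n mm [ 9.4836 17.2159 -6.1207]
pegbaseB d,y,n mm [ 10.0194 -23.3209  -7.9154]
```

>>> {"fn": "arm_command", "kwargs": {
  "deltas": [
    [[2,2.4,1,0,0,0],[2,2.4,1,0,0,0],[2,2.4,1,0,0,0],[2,2.4,1,0,0,0],[2,2.4,1,0,0,0],[2,2.4,1,0,0,0],[2,2.4,1,0,0,0],[2,2.4,1,0,0,0],[2,2.4,1,0,0,0],[2,2.4,1,0,0,0],[2,2.4,1,0,0,0],[2,2.4,1,0,0,0]]
  ],
  "gripper": 0
}}

```text
t: 1.1
tool_pos: [0.3819, -0.2936, 0.317]
orientation: [-3.119, -0.372, 0.0]
force: [0.7, -1.1, 0.0]
opening: 0.0468
gripper_force: 0.0
```

Run:
```python
from plant import monitor
import json
s=monitor.read_state(); open("st.txt","a").write(json.dumps([list(s["q"]),list(s["tool_pos"]),list(s["orientation"])])+"\n"); print(s["t"],s["tool_pos"],s["q"],s["opening"])
```

```text
1.1 [ 0.381926   -0.29362447  0.31699842] [-7.61901412e-01 -2.08430987e-01  1.60179476e+00 -4.25480479e-06
  1.74869668e+00  5.71188238e-01] 0.046816025740474415
```

>>> {"fn": "arm_command", "kwargs": {
  "deltas": [
    [[0.6,3.2,0.3,-2.2,-5.9,0],[0.6,3.2,0.3,-2.2,-5.9,0],[0.6,3.2,0.3,-2.2,-5.9,0],[0.6,3.2,0.3,-2.2,-5.9,0],[0.6,3.2,0.3,-2.2,-5.9,0],[0.6,3.2,0.3,-2.2,-5.9,0],[0,3,0,0,0,0],[0,3,0,0,0,0],[0,3,0,0,0,0],[0,3,0,0,0,0]]
  ]
}}

```text
t: 1.93
tool_pos: [0.4528, -0.01, 0.3425]
orientation: [2.779, 0.329, 0.698]
force: [0.8, 0.1, -1.2]
opening: 0.0466
gripper_force: 0.0
```

Run:
```python
from plant import monitor
import json,numpy as np
from scipy.spatial.transform import Rotation as R
from scipy.optimize import least_squares
s=monitor.read_state(); open("st.txt","a").write(json.dumps([list(s["q"]),list(s["tool_pos"]),list(s["orientation"])])+"\n"); print(s["t"],s["tool_pos"],s["q"],s["opening"])
D=[json.loads(l) for l in open("st.txt")]
D.append([[-1.41839822e+00,1.31085590e-01,1.48919437e+00,1.9e-05,1.52301855e+00,-8.54e-02],[0.14128039,-0.58254397,0.19587925],[-3.11771901e+00,-3.72450407e-01,6e-05]])
def ori(q): return R.from_euler("ZYZYZ",[q[0],q[1]+q[2],q[3],q[4],q[5]])
for q,p,o in D: print((ori(q).inv()*R.from_rotvec(o)).as_rotvec().round(3))
def pos(q,g):
    d1,a1,L2,a3,L4,L6=g
    A=R.from_euler("Z",q[0]);B=A*R.from_euler("Y",q[1]);Cc=B*R.from_euler("Y",q[2])
    return A.apply([a1,0,d1])+B.apply([0,0,L2])+Cc.apply([a3,0,L4])+ori(q).apply([0,0,L6])
f=lambda g:np.concatenate([pos(q,g)-p for q,p,o in D])
r=least_squares(f,[.4,0,.4,0,.4,.3]); print(r.x.round(4),abs(r.fun).max())
```

```text
1.9333 [ 0.45284289 -0.00997083  0.34254928] [ 0.05882226 -0.86562477  2.09873925 -0.22486254  1.40316857  1.37441346] 0.04664363528335455Traceback (most recent call last):
  File "<stdin>", line 9, in <module>
  File "<stdin>", line 8, in ori
  File "scipy/spatial/transform/_rotation.pyx", line 1413, in scipy.spatial.transform._rotation.Rotation.from_euler
ValueError: Expected axis specification to be a non-empty string of upto 3 characters, got ZYZYZ
```

```bash
cat > kin.py <<'E'
import json,numpy as np
from scipy.spatial.transform import Rotation as R
from scipy.optimize import least_squares
D=[json.loads(l) for l in open("st.txt")]
D.append([[-1.41839822e+00,1.31085590e-01,1.48919437e+00,1.9e-05,1.52301855e+00,-8.54e-02],[0.14128039,-0.58254397,0.19587925],[-3.11771901e+00,-3.72450407e-01,6e-05]])
def ori(q): return R.from_euler("ZYZ",[q[0],q[1]+q[2],q[3]])*R.from_euler("YZ",[q[4],q[5]])
def pos(q,g):
    d1,a1,L2,a3,L4,L6=g
    A=R.from_euler("Z",q[0]);B=A*R.from_euler("Y",q[1]);Cc=B*R.from_euler("Y",q[2])
    return A.apply([a1,0,d1])+B.apply([0,0,L2])+Cc.apply([a3,0,L4])+ori(q).apply([0,0,L6])
f=lambda g:np.concatenate([pos(q,g)-p for q,p,o in D])
fit=least_squares(lambda g:np.r_[f(g),1e-4*g],[.4,0,.4,0,.4,.3]); G=fit.x
OFF=(ori(D[0][0]).inv()*R.from_rotvec(D[0][2]))
LO=np.array([-2.96,-.89,.02,-1.34,0,-2.66]);HI=np.array([2.96,2.26,2.5,4.48,2.73,2.66])
def ik(p,Rt,n=30,seed=0):
    rg=np.random.default_rng(seed);out=[]
    for _ in range(n):
        r=least_squares(lambda q:np.r_[(pos(q,G)-p)*3,(Rt.inv()*ori(q)*OFF).as_rotvec()],rg.uniform(LO,HI),bounds=(LO-1e-6,HI+1e-6))
        if r.cost<1e-6 and not any(np.allclose(r.x,o,atol=.05) for o in out): out.append(r.x)
    return out
SL=np.radians(52)
def frame(yaw):
    x=np.array([np.cos(yaw),np.sin(yaw),0]);z=np.array([0,0,1.])
    return np.cos(SL)*x-np.sin(SL)*z, np.cross(z,x), np.sin(SL)*x+np.cos(SL)*z   # d,y,n
def tool(yaw,s):   # tool z along d, tool y along s*n
    d,y,n=frame(yaw); return R.from_matrix(np.c_[np.cross(s*n,d),s*n,d])
YR,YS=np.radians(-20.3),np.radians(37.2)
dr,_,nr=frame(YR); ds,_,ns=frame(YS)
RED=np.array([.5956,.2381,.0777]);AMB=np.array([.6265,.3230,.0776]);SEAT=np.array([.590,-.2235,.075])
E
python3 - <<'E'
from kin import *
np.set_printoptions(precision=3,suppress=True)
for q,p,o in D: print((OFF.inv()*ori(q).inv()*R.from_rotvec(o)).as_rotvec())
print(G,abs(f(G)).max(),OFF.as_rotvec())
for nm,P,Y,d in(("red",RED+.005*nr-.009*dr,YR,dr),("redup",RED+.06*nr-.009*dr,YR,dr),("amb",AMB+.005*nr-.009*dr,YR,dr),("st",SEAT+.009*ns-.029*ds,YS,ds),("stup",SEAT+.08*ns-.06*ds,YS,ds)):
  for s in(1,-1):
    for q in ik(P,tool(Y,s)): print(nm,s,q)
E
```

```text
[ 0. -0. -0.]
[-0.  0. -0.]
[ 0. -0. -0.]
[ 0.065  0.084  0.156 -0.208  0.481  0.202] 0.05107487556551431 [0.    0.    1.571]
red 1 [ 0.533 -0.339  2.251 -0.662  0.889  1.226]
red -1 [ 0.533 -0.339  2.251 -0.662  0.889 -1.916]
redup 1 [ 0.476 -0.136  1.997 -0.62   0.897  1.13 ]
redup -1 [ 0.476 -0.136  1.997 -0.62   0.897 -2.011]
amb 1 [ 0.625  0.129  1.798 -0.69   0.932  1.322]
amb -1 [ 0.625  0.129  1.798 -0.69   0.932 -1.819]
st 1 [-0.564 -0.224  2.116  0.704  1.101 -1.495]
st -1 [-0.564 -0.224  2.116  0.704  1.101  1.646]
stup 1 [-0.505 -0.071  1.837  0.661  1.162 -1.359]
stup -1 [-0.505 -0.071  1.837  0.661  1.162  1.782]
```

```bash
python3 - <<'E'
s=open("kin.py").read()
s=s.replace("""    d1,a1,L2,a3,L4,L6=g
""","""    d1,a1,L2,a3,L4,L6,b=g
""").replace("B.apply([0,0,L2])","B.apply([b,0,L2])").replace("fit=least_squares(lambda g:np.r_[f(g),1e-4*g],[.4,0,.4,0,.4,.3]); G=fit.x","""rg=np.random.default_rng(1)
fit=min((least_squares(lambda g:np.r_[f(g),1e-3*(g-g0)],g0) for g0 in [np.r_[rg.uniform(.1,.5),rg.uniform(-.05,.1),rg.uniform(.2,.6),0,rg.uniform(.2,.6),rg.uniform(.1,.4),0] for _ in range(40)]),key=lambda r:r.cost); G=fit.x""")
open("kin.py","w").write(s)
E
python3 - <<'E'
from kin import *
np.set_printoptions(precision=3,suppress=True)
print(G,abs(f(G)).max(),np.degrees((tool(YR,1).inv()*tool(YS,-1)).magnitude()))
for q,p,o in D: print(np.array(q),pos(q,G)-p)
E
```

```text
[-0.04  -0.049  0.118 -0.308  0.724  0.166 -0.108] 0.05061155914386471 135.45347995144263
[-0.762 -0.208  1.602 -0.     1.749  0.571] [-0.035 -0.037  0.   ]
[ 0.059 -0.866  2.099 -0.225  1.403  1.374] [-0. -0. -0.]
[-1.418  0.131  1.489  0.     1.523 -0.085] [-0.051 -0.008  0.   ]
```

```bash
sed -i 's/L6,b=g/L6,b,e=g/; s/A.apply(\[a1,0,d1\])/A.apply([a1,e,d1])/; s/rg.uniform(.1,.4),0\]/rg.uniform(.1,.4),0,.05]/' kin.py
python3 - <<'E'
from kin import *
np.set_printoptions(precision=3,suppress=True)
print(G,abs(f(G)).max())
for nm,P,Y,d in(("red",RED+.005*nr-.009*dr,YR,dr),("redup",RED+.06*nr-.009*dr,YR,dr),("amb",AMB+.005*nr-.009*dr,YR,dr),("st",SEAT+.009*ns-.029*ds,YS,ds),("stup",SEAT+.08*ns-.06*ds,YS,ds)):
  for s in(1,-1):
    for q in ik(P,tool(Y,s),15): print(nm,s,q)
E
```

```text
[ 0.318 -0.     0.369  0.062  0.553  0.399 -0.     0.051] 3.5348733706808133e-07
red 1 [ 0.622  0.015  1.981 -0.725  0.877  1.378]
red -1 [ 0.622  0.015  1.981 -0.725  0.877 -1.764]
redup 1 [ 0.552  0.024  1.903 -0.674  0.888  1.255]
redup -1 [ 0.552  0.024  1.903 -0.674  0.888 -1.886]
amb 1 [ 0.713  0.224  1.754 -0.727  0.946  1.44 ]
amb -1 [ 0.713  0.224  1.754 -0.727  0.946 -1.701]
st 1 [-0.871  0.133  1.825  0.708  1.239 -1.779]
st -1 [-0.871  0.133  1.825  0.708  1.239  1.362]
stup 1 [-0.803  0.068  1.76   0.688  1.297 -1.64 ]
stup -1 [-0.803  0.068  1.76   0.688  1.297  1.502]
```

```bash
cat > plan.py <<'E'
from kin import *
from plant import monitor
np.set_printoptions(precision=3,suppress=True)
def plan(P,Rt,N,cur=None):
    if cur is None:
        s=monitor.read_state(); cur=(s["tool_pos"],R.from_rotvec(s["orientation"]),s["q"])
    p0,R0,q=cur; w=(Rt*R0.inv()).as_rotvec(); qs=[q]
    for k in range(1,N+1):
        a=k/N; r=least_squares(lambda x:np.r_[(pos(x,G)-(p0+a*(P-p0)))*3,((R.from_rotvec(a*w)*R0).inv()*ori(x)*OFF).as_rotvec()],qs[-1])
        if r.cost>1e-7: print("ik residual",k,r.cost)
        qs.append(r.x)
    qs=np.array(qs); v=abs(np.diff(qs,axis=0)).max(0)*12/[2.39,2.39,2.79,3.14,3.14,3.14]
    print("row x%d cm,deg:"%N,np.r_[(P-p0)*100,np.degrees(w)]/N,"tot",np.r_[(P-p0)*100,np.degrees(w)])
    print(" speedfrac",v,"end q",qs[-1],"margin",np.minimum(qs-LO,HI-qs).min(0))
    return P,Rt,qs[-1]
E
python3 - <<'E'
from plan import *
M=RED+.0054*nr; Rt=tool(YR,1)
c=plan(M-.085*dr,Rt,12)
c=plan(M-.085*dr,Rt,20)
c=plan(M-.009*dr,Rt,5,c)
c=plan(M-.009*dr+.05*nr-.05*dr,Rt,4,c)
T2=tool(YS,-1); Q=SEAT+.00925*ns-.029*ds
plan(Q-.075*ds+.03*ns,T2,26,c)
via=np.array([.5,.05,.30]); c=plan(via,R.from_rotvec((T2*Rt.inv()).as_rotvec()/2)*Rt,14,c); c=plan(Q-.075*ds+.03*ns,T2,14,c)
E
```

```text
row x12 cm,deg: [ 0.814  2.206 -1.621 -2.628  0.476  3.862] tot [  9.767  26.475 -19.454 -31.534   5.711  46.349]
 speedfrac [0.444 0.388 0.141 0.198 0.13  0.077] end q [ 0.706 -0.127  1.996 -0.68   1.025  1.35 ] margin [2.254 0.024 0.358 0.66  1.025 1.241]
row x20 cm,deg: [ 0.488  1.324 -0.973 -1.577  0.286  2.317] tot [  9.767  26.475 -19.454 -31.534   5.711  46.349]
 speedfrac [0.271 0.233 0.086 0.121 0.078 0.048] end q [ 0.706 -0.127  1.996 -0.68   1.025  1.35 ] margin [2.254 0.024 0.358 0.66  1.025 1.241]
row x5 cm,deg: [ 0.878 -0.325 -1.198  0.     0.     0.   ] tot [ 4.388 -1.623 -5.989  0.     0.     0.   ]
 speedfrac [0.088 0.153 0.024 0.041 0.116 0.026] end q [ 0.622  0.015  1.981 -0.725  0.877  1.377] margin [2.254 0.763 0.504 0.615 0.877 1.283]
row x4 cm,deg: [ 0.202 -0.075  1.755  0.     0.     0.   ] tot [ 0.808 -0.299  7.018  0.     0.     0.   ]
 speedfrac [0.018 0.122 0.072 0.076 0.098 0.129] end q [ 0.607 -0.07   1.923 -0.654  0.979  1.25 ] margin [2.338 0.82  0.519 0.615 0.877 1.283]
row x26 cm,deg: [-0.149 -1.843  0.088  3.428  0.509 -3.889] tot [  -3.884  -47.907    2.282   89.139   13.242 -101.126]
 speedfrac [0.348 0.186 0.11  0.253 0.099 0.155] end q [-0.913  0.033  1.777  0.678  1.377  1.428] margin [2.047 0.57  0.477 0.686 0.971 1.232]
row x14 cm,deg: [-0.732 -1.325  1.012  3.184  0.473 -3.612] tot [-10.248 -18.556  14.17   44.57    6.621 -50.563]
 speedfrac [0.348 0.239 0.053 0.207 0.143 0.042] end q [-0.07  -0.612  1.987  0.086  1.374  1.353] margin [2.353 0.278 0.504 0.686 0.979 1.307]
row x14 cm,deg: [ 0.455 -2.097 -0.849  3.184  0.473 -3.612] tot [  6.364 -29.351 -11.888  44.57    6.621 -50.563]
 speedfrac [0.448 0.311 0.144 0.235 0.017 0.114] end q [-0.913  0.033  1.777  0.678  1.377  1.428] margin [2.047 0.278 0.501 1.426 1.353 1.232]
```

>>> {"fn": "arm_command", "kwargs": {
  "deltas": [
    [[0.81,2.21,-1.62,-2.63,0.48,3.86],[0.81,2.21,-1.62,-2.63,0.48,3.86],[0.81,2.21,-1.62,-2.63,0.48,3.86],[0.81,2.21,-1.62,-2.63,0.48,3.86],[0.81,2.21,-1.62,-2.63,0.48,3.86],[0.81,2.21,-1.62,-2.63,0.48,3.86],[0.81,2.21,-1.62,-2.63,0.48,3.86],[0.81,2.21,-1.62,-2.63,0.48,3.86],[0.81,2.21,-1.62,-2.63,0.48,3.86],[0.81,2.21,-1.62,-2.63,0.48,3.86],[0.81,2.21,-1.62,-2.63,0.48,3.86],[0.81,2.21,-1.62,-2.63,0.48,3.86]]
  ]
}}

```text
t: 2.93
tool_pos: [0.5503, 0.255, 0.147]
orientation: [2.09, 1.463, 0.499]
force: [-0.1, -0.1, 0.4]
opening: 0.0465
gripper_force: 0.0
```

Run:
```python
from plan import *
from h import eyes,cv2,tri,proj
for n in("scene","top"): cv2.imwrite(f"pics/{n}1.png",eyes.read_camera(n))
M=RED+.0054*nr; Rt=tool(YR,1)
c=plan(M-.085*dr,Rt,1);c=plan(M-.009*dr,Rt,5,c)
a=cv2.imread("pics/scene1.png")[160:280,350:510];b=cv2.imread("pics/top1.png")[200:320,140:300]
f=lambda x:cv2.resize(x,None,fx=2.5,fy=2.5,interpolation=cv2.INTER_CUBIC)
cv2.imwrite("pics/r1.png",np.hstack([f(a),f(b)]))
```

```text
row x1 cm,deg: [ 0.197  0.012  0.528  0.392 -0.437 -0.216] tot [ 0.197  0.012  0.528  0.392 -0.437 -0.216]
 speedfrac [0.009 0.04  0.004 0.002 0.    0.01 ] end q [ 0.706 -0.127  1.996 -0.68   1.025  1.35 ] margin [2.252 0.763 0.503 0.66  1.025 1.31 ]
row x5 cm,deg: [ 0.878 -0.325 -1.198  0.     0.     0.   ] tot [ 4.388 -1.623 -5.989  0.     0.     0.   ]
 speedfrac [0.088 0.153 0.024 0.041 0.116 0.026] end q [ 0.622  0.015  1.981 -0.725  0.877  1.377] margin [2.254 0.763 0.504 0.615 0.877 1.283]
```

View pics/r1.png

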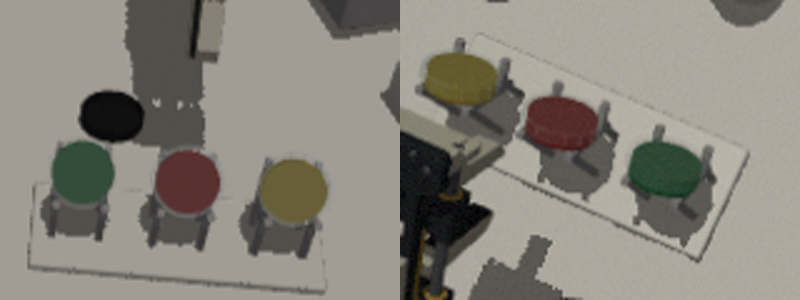

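The crop shows red in the middle lane: scene crop (187,182), top crop (562,123). The finger is just uphill of it. I check the projected finger positions against the picture.

Run:
```python
from plan import *
from h import proj
s=monitor.read_state(); Rc=R.from_rotvec(s["orientation"]); p=s["tool_pos"]
for o in([0,.032,0],[0,-.032,0],[0,.032,-.06],[0,-.032,-.06]):
    P=p+Rc.apply(o); print(o,P,"scene crop",(proj("scene",P)-[350,160])*2.5,"top crop",(proj("top",P)-[140,200])*2.5+[400,0])
for k in (RED,RED+.005*nr): print(proj("scene",k),proj("top",k))
```

```text
[0, 0.032, 0] [0.572 0.246 0.162] scene crop [200.752  89.731] top crop [512.545 128.233]
[0, -0.032, 0] [0.525 0.263 0.123] scene crop [191.668  83.23 ] top crop [498.249 202.371]
[0, 0.032, -0.06] [0.538 0.259 0.21 ] scene crop [209.068  16.919] top crop [464.114 163.069]
[0, -0.032, -0.06] [0.49  0.276 0.171] scene crop [199.44   14.386] top crop [450.923 240.83 ]
[424.681 232.398] [204.124 249.018]
[424.927 232.752] [204.612 246.853]
```

Run:
```python
from plan import *
from h import proj,cv2,eyes
s=monitor.read_state(); Rc=R.from_rotvec(s["orientation"]); p=s["tool_pos"]; print(p,s["orientation"],s["t"])
out=[]
for n,x0,y0 in(("scene",350,110),("top",130,180)):
    im=eyes.read_camera(n); g=cv2.resize(im[y0:y0+130,x0:x0+130],None,fx=3,fy=3,interpolation=cv2.INTER_CUBIC)
    for o,c in(([0,.023,0],(0,255,0)),([0,-.023,0],(0,0,255)),([0,.023,-.06],(0,255,255)),([0,-.023,-.06],(255,0,255))):
        u=(proj(n,p+Rc.apply(o))-[x0,y0]+.5)*3; cv2.circle(g,tuple(int(v) for v in u),4,c,1)
    out.append(g)
cv2.imwrite("pics/r2.png",np.hstack(out))
```

```text
[0.549 0.255 0.143] [2.091 1.466 0.49 ] 3.0333
```

View pics/r2.png

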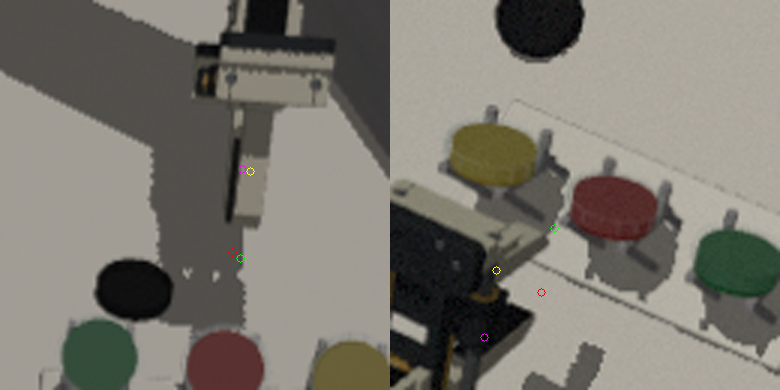

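The crop has the upper fingertip at scene crop (248,226) and top crop (545,235), somewhat behind the projected TCP. I'll move closer and compare it directly with the dish.

Run:
```python
from plan import *
M=RED+.0054*nr; c=plan(M-.036*dr,tool(YR,1),4)
```

```text
row x4 cm,deg: [ 0.731 -0.23  -0.937  0.035 -0.044  0.014] tot [ 2.924 -0.92  -3.749  0.141 -0.177  0.057]
 speedfrac [0.07  0.116 0.013 0.03  0.096 0.019] end q [ 0.651 -0.038  1.99  -0.707  0.928  1.366] margin [2.255 0.764 0.503 0.633 0.928 1.294]
```

>>> {"fn": "arm_command", "kwargs": {
  "deltas": [
    [[0.73,-0.23,-0.94,0,0,0],[0.73,-0.23,-0.94,0,0,0],[0.73,-0.23,-0.94,0,0,0],[0.73,-0.23,-0.94,0,0,0],[0,0,0,0,0,0]]
  ]
}}

```text
t: 3.55
tool_pos: [0.5798, 0.2424, 0.1082]
orientation: [2.096, 1.456, 0.496]
force: [0.3, -0.3, -1.0]
opening: 0.0466
gripper_force: 0.0
```

Run:
```python
from plan import *
from h import proj,cv2,eyes
def st(): s=monitor.read_state(); print(s["t"],s["tool_pos"]*1000,s["q"],s["dq"]); return s
s=st(); Rc=R.from_rotvec(s["orientation"]); p=s["tool_pos"]
M=RED+.0054*nr; print("rel dish centre: d,n",(p-M)@dr,(p-M)@nr,(p-M)@frame(YR)[1])
out=[]
for n,x0,y0 in(("scene",370,165),("top",150,200)):
    im=eyes.read_camera(n); st(); g=cv2.resize(im[y0:y0+98,x0:x0+98],None,fx=4,fy=4,interpolation=cv2.INTER_CUBIC)
    for o,c in(([0,.023,0],(0,255,0)),([0,-.023,0],(0,0,255)),([0,.041,0],(255,255,0)),([0,.023,-.02],(0,255,255)),([0,.041,-.02],(255,0,255))):
        u=(proj(n,p+Rc.apply(o))-[x0,y0]+.5)*4; cv2.circle(g,tuple(int(v) for v in u),4,c,1)
    out.append(g)
cv2.imwrite("pics/r3.png",np.hstack(out))
```

```text
3.55 [579.755 242.398 108.235] [ 0.647 -0.034  1.987 -0.705  0.93   1.363] [ 0.022 -0.025 -0.006  0.015  0.047 -0.009]
rel dish centre: d,n -0.03412888692192525 0.0005140661749826356 -0.0014662114316636864
3.6 [579.518 242.836 109.087] [ 0.648 -0.035  1.986 -0.705  0.931  1.363] [ 0.019 -0.021 -0.012  0.005  0.02  -0.005]
3.65 [579.602 243.444 109.988] [ 0.649 -0.036  1.986 -0.705  0.932  1.363] [ 0.015 -0.017 -0.011  0.     0.004  0.   ]
```

View pics/r3.png

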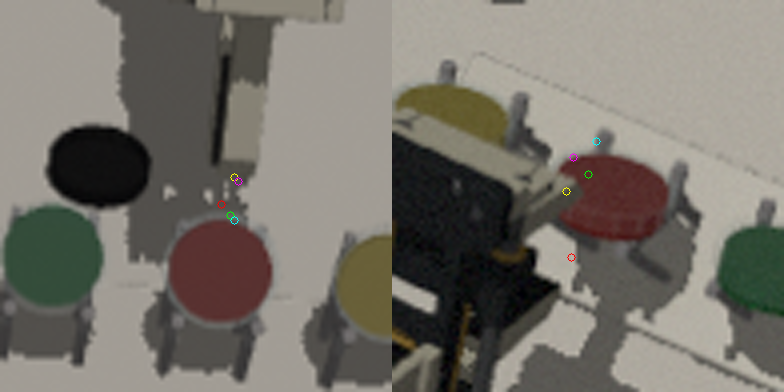

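Run:
```python
from plan import *
from h import proj,cv2,eyes
im=eyes.read_camera("scene"); im0=cv2.imread("pics/scene0.png")
g=im[195:222,415:445].astype(int); 
print(g.sum(2)//3)
im=eyes.read_camera("top"); print(im[236:256,180:212].astype(int)[:,:,2]); print(monitor.read_state()["tool_pos"])
```

```text
[[ 79  78  79  78  79  80  79  75  69  35  16  47 120 126 126 126 126 126
  126 127 133 152 155 155 155 156 155 155 156 155]
 [ 78  78  79  79  78  78  79  75  71  29  14  56 122 127 126 126 126 126
  126 126 130 152 155 155 156 155 155 155 155 155]
 [ 79  79  79  79  78  79  79  74  67  28  17  62 121 127 126 126 126 126
  126 126 127 152 155 156 156 155 156 156 155 155]
 [ 79  79  79  78  79  78  79  69  59  26  23  70 122 126 127 126 126 126
  126 127 125 152 155 155 155 155 155 155 155 156]
 [ 78  79  79  79  79  78  79  68  61  25  27  83 122 127 126 127 126 126
  126 128 131 152 155 156 156 156 155 155 155 155]
 [ 78  79  78  78  79  79  79  70  57  24  33  90 123 126 126 126 126 127
  126 128 136 153 155 155 155 155 156 156 155 156]
 [ 79  79  79  79  78  79  79  70  45  19  38 102 124 126 126 126 127 126
  126 128 132 152 156 155 155 156 155 155 155 155]
 [ 79  79  79  78  79  79  79  71  37  15  43 118 126 126 127 127 126 126
  126 130 137 153 155 155 155 155 155 155 155 155]
 [ 79  78  79  79  79  78  78  73  38  16  43 115 116 118 119 119 121 122
  122 131 152 155 155 155 
[... 4256 characters left out ...]
8  87  85  85]
 [ 65  70  66  82  96  97  77  69  67  68  71  71  69  76  86  90  89  92
   92  92  89  82  85  86  84  85  89  86  88  85  86  87]
 [ 71  64  65  86  86  71  70  66  66  70  68  74  77  85  87  86  92  90
   91  94  92  91  88  88  88  88  86  87  80  87  82  85]
 [ 62  45  55  63  69  68  72  69  72  70  60  74  85  87  87  87  87  86
   87  88  89  91  90  89  89  86  92  86  87  86  87  85]
 [ 44  32  54  63  74  67  69  70  78  66  55  61  77  85  89  85  87  87
   86  88  84  87  89  89  90  90  90  89  89  85  83  85]
 [ 29  38  60  69  71  70  65 102  97  79  54  58  61  72  81  85  87  85
   86  85  87  88  83  86  86  87  87  80  81  80  81  85]]
[0.58  0.244 0.111]
```

Run:
```python
from plan import *
from h import ray,proj
s=monitor.read_state(); Rc=R.from_rotvec(s["orientation"]); p=s["tool_pos"]
def pl(n,uv,x=0):
    o,v=ray(n,uv); o=Rc.inv().apply(o-p); v=Rc.inv().apply(v); k=(x-o[0])/v[0]; return (o+k*v)*1000
def yy(n,uv,y):
    o,v=ray(n,uv); o=Rc.inv().apply(o-p); v=Rc.inv().apply(v); k=(y-o[1])/v[1]; return (o+k*v)*1000
for uv in((430,204),(430,208),(430,185)): print("scene",uv,[yy("scene",uv,y) for y in(.023,.041,-.023)])
for uv in((192,245),(194,244)): print("top",uv,[yy("top",uv,y) for y in(.023,.041,.06,.094)],pl("top",uv))
print(Rc.as_matrix())
for o in ([.0075,.041,0],[-.0075,.041,0],[.0375,.094,-.084],[-.0375,.094,-.084],[.0375,-.094,-.084],[.094,.0375,-.084],[-.094,.0375,-.084]): print(o,proj("scene",p+Rc.apply(o)),proj("top",p+Rc.apply(o)))
```

```text
scene (430, 204) [array([  0.443,  23.   , -27.926]), array([ -1.787,  41.   , -29.533]), array([  6.141, -23.   , -23.82 ])]
scene (430, 208) [array([  1.345,  23.   , -19.614]), array([ -0.9  ,  41.   , -21.356]), array([  7.08, -23.  , -15.16])]
scene (430, 185) [array([ -3.813,  23.   , -67.135]), array([ -5.973,  41.   , -68.102]), array([  1.708, -23.   , -64.663])]
top (192, 245) [array([  2.811,  23.   , -13.686]), array([ -9.741,  41.   , -41.176]), array([-22.99 ,  60.   , -70.194]), array([ -46.699,   94.   , -122.12 ])] [  0.     27.031 -19.841]
top (194, 244) [array([ 2.008, 23.   , -7.952]), array([-10.51 ,  41.   , -35.679]), array([-23.724,  60.   , -64.946]), array([ -47.37 ,   94.   , -117.319])] [  0.     25.888 -12.4  ]
[[ 0.348  0.739  0.577]
 [ 0.937 -0.274 -0.215]
 [-0.001  0.615 -0.788]]
[0.0075, 0.041, 0] [432.987 218.652] [195.376 232.891]
[-0.0075, 0.041, 0] [425.624 218.032] [202.579 236.079]
[0.0375, 0.094, -0.084] [456.891 180.292] [158.916 215.937]
[-0.0375, 0.094, -0.084] [417.61  177.218] [199.272 233.838]
[0.0375, -0.094, -0.084] [443.206 175.793] [144.32 306.36]
[0.094, 0.0375, -0.084] [480.588 180.987] [125.682 232.272]
[-0.094, 0.0375, -0.084] [387.299 173.703] [223.234 276.69 ]
```

Run:
```python
from plan import *
from h import proj,cv2
p=np.array([0.14128039,-0.58254397,0.19587925]);Rc=R.from_rotvec([-3.11771901,-.372450407,0])
for o in([0,0,0],[0,.055,0],[0,-.055,0],[0,.055,-.019],[0,-.055,-.019],[0,.055,-.084]): print(o,proj("scene",p+Rc.apply(o)))
im=cv2.imread("pics/scene0.png")[30:130,0:80]; im=cv2.resize(im,None,fx=5,fy=5,interpolation=cv2.INTER_CUBIC)
for o in([0,.055,0],[0,-.055,0],[0,.055,-.019],[0,-.055,-.019]):
    u=(proj("scene",p+Rc.apply(o))-[0,30]+.5)*5; cv2.circle(im,tuple(int(v) for v in u),5,(0,255,0) if o[2]==0 else (0,0,255),1)
cv2.imwrite("pics/g0.png",im)
```

```text
[0, 0, 0] [ 27.099 118.902]
[0, 0.055, 0] [  1.596 125.385]
[0, -0.055, 0] [ 51.909 112.597]
[0, 0.055, -0.019] [ -2.183 118.377]
[0, -0.055, -0.019] [ 48.814 105.634]
[0, 0.055, -0.084] [-15.816  93.091]
```

View pics/g0.png

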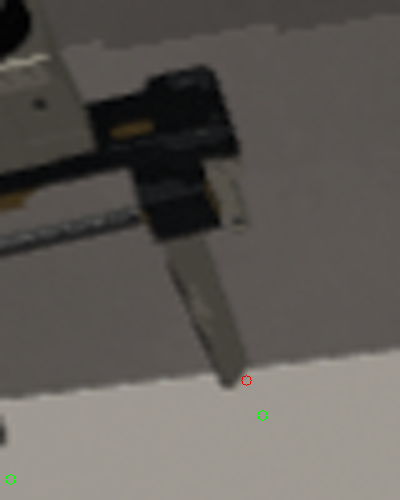

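In the crop the visible fingertip ends at (228,385), about 18 mm short of the reported TCP. I'll check by touch whether the fingers really reach the TCP: overlap the rim 4 mm and close very softly.

>>> {"fn": "arm_command", "kwargs": {
  "deltas": [
    [[0.58,-0.21,-0.79,0,0,0],[0,0,0,0,0,0],[0,0,0,0,0,0]]
  ]
}}

```text
t: 4.0
tool_pos: [0.5853, 0.2423, 0.1024]
orientation: [2.094, 1.458, 0.499]
force: [-0.2, -0.5, -0.4]
opening: 0.0466
gripper_force: 0.0
```

>>> {"fn": "arm_command", "kwargs": {
  "deltas": [
    [[0,0,0,0,0,0],[0,0,0,0,0,0],[0,0,0,0,0,0],[0,0,0,0,0,0],[0,0,0,0,0,0],[0,0,0,0,0,0]]
  ],
  "gripper": -0.75,
  "squeeze": 3
}}

```text
t: 4.5
tool_pos: [0.5854, 0.2426, 0.1031]
orientation: [2.094, 1.458, 0.501]
force: [0.2, -0.9, -0.1]
opening: 0.0134
gripper_force: 0.0
```

>>> {"fn": "arm_command", "kwargs": {
  "deltas": [
    [[0,0,0,0,0,0],[0,0,0,0,0,0],[0,0,0,0,0,0],[0,0,0,0,0,0],[0.39,-0.15,-0.56,0,0,0],[0.39,-0.15,-0.56,0,0,0],[0.39,-0.15,-0.56,0,0,0],[0.39,-0.15,-0.56,0,0,0],[0.39,-0.15,-0.56,0,0,0],[0,0,0,0,0,0],[0,0,0,0,0,0],[0,0,0,0,0,0]]
  ],
  "gripper": 0
}}

```text
t: 5.5
tool_pos: [0.605, 0.2349, 0.0749]
orientation: [2.094, 1.458, 0.5]
force: [-0.4, -0.5, 0.0]
opening: 0.0463
gripper_force: 0.0
```

Run:
```python
from plan import *
from h import ray
s=monitor.read_state(); p=s["tool_pos"];M=RED+.0054*nr
print(s["force"],s["opening"],"d,y,n",[round(float((p-M)@v)*1000,2) for v in frame(YR)],np.degrees((tool(YR,1)*R.from_rotvec(s["orientation"]).inv()).as_rotvec()))
```

```text
[-0.397 -0.49   0.004] 0.04634693299871856 d,y,n [8.3, 0.29, 0.64] [ 0.056 -0.05   0.049]
```

>>> {"fn": "arm_command", "kwargs": {
  "deltas": [
    [[0,0,0,0,0,0],[0,0,0,0,0,0],[0,0,0,0,0,0],[0,0,0,0,0,0],[0,0,0,0,0,0],[0,0,0,0,0,0],[0,0,0,0,0,0]]
  ],
  "gripper": -1,
  "squeeze": 14
}}

```text
t: 6.08
tool_pos: [0.6048, 0.2352, 0.0751]
orientation: [2.094, 1.458, 0.501]
force: [-2.8, 0.8, 1.1]
opening: 0.0186
gripper_force: 13.8
```

Run:
```python
from plan import *
s=monitor.read_state(); print(s["force"],s["wrist_torque"],s["opening"],s["gripper_force"])
```

```text
[-2.819  0.841  1.123] [ 0.095  0.413 -0.016] 0.0185951081611884 13.828797340393066
```

>>> {"fn": "arm_command", "kwargs": {
  "deltas": [
    [[-0.1,0.04,0.2,0,0,0],[0.41,-0.15,0.66,0,0,0],[0.41,-0.15,0.66,0,0,0],[0.41,-0.15,0.66,0,0,0],[0.41,-0.15,0.66,0,0,0],[0,0,2,0,0,0],[0,0,2,0,0,0],[0,0,1.5,0,0,0],[0,0,0,0,0,0]]
  ]
}}

```text
t: 6.83
tool_pos: [0.6229, 0.2306, 0.1642]
orientation: [2.094, 1.454, 0.51]
force: [0.5, -0.0, 0.1]
opening: 0.0188
gripper_force: 13.9
```

```bash
cat >> plan.py <<'E'
T1,T2=tool(YR,1),tool(YS,-1)
HALF=R.from_rotvec((T2*T1.inv()).as_rotvec()/2)*T1
VIA=np.array([.5,.05,.30])
E
python3 - <<'E'
from plan import *
from h import eyes,cv2,blobs,tri
s=monitor.read_state(); print(s["tool_pos"],s["opening"],s["gripper_force"])
for n in("scene","top"):
    im=eyes.read_camera(n); cv2.imwrite(f"pics/{n}3.png",im)
    print(n,[(cv2.contourArea(c),np.round(cv2.minEnclosingCircle(c)[0],1)) for c in blobs(im,"red",200)])
Q=SEAT+.00925*ns+(-.030+.0083)*ds
c=plan(VIA,HALF,12); c=plan(Q+.04*ns,T2,12,c)
E
```

```text
[0.623 0.231 0.164] 0.01876251114309782 13.887539952993393
scene [(202.5, array([393.7, 292.7])), (477.0, array([432.5, 208.5]))]
top [(334.0, array([196.5, 228.3]))]
row x12 cm,deg: [-1.008 -1.497  1.172  3.714  0.555 -4.207] tot [-12.091 -17.963  14.062  44.567   6.656 -50.48 ]
 speedfrac [0.398 0.281 0.068 0.239 0.172 0.057] end q [-0.07  -0.612  1.987  0.086  1.374  1.353] margin [2.383 0.278 0.511 0.693 0.962 1.307]
row x12 cm,deg: [ 0.919 -2.151 -1.48   3.714  0.552 -4.214] tot [ 11.027 -25.811 -17.758  44.57    6.621 -50.563]
 speedfrac [0.47  0.39  0.164 0.26  0.074 0.109] end q [-0.804  0.124  1.796  0.707  1.227  1.438] margin [2.156 0.278 0.497 1.426 1.227 1.222]
```

>>> {"fn": "arm_command", "kwargs": {
  "deltas": [
    [[-1.0,-1.5,1.17,3.71,0.55,-4.21],[-1.0,-1.5,1.17,3.71,0.55,-4.21],[-1.0,-1.5,1.17,3.71,0.55,-4.21],[-1.0,-1.5,1.17,3.71,0.55,-4.21],[-1.0,-1.5,1.17,3.71,0.55,-4.21],[-1.0,-1.5,1.17,3.71,0.55,-4.21],[-1.0,-1.5,1.17,3.71,0.55,-4.21],[-1.0,-1.5,1.17,3.71,0.55,-4.21],[-1.0,-1.5,1.17,3.71,0.55,-4.21],[-1.0,-1.5,1.17,3.71,0.55,-4.21],[-1.0,-1.5,1.17,3.71,0.55,-4.21],[-1.0,-1.5,1.17,3.71,0.55,-4.21]]
  ]
}}

```text
t: 7.93
tool_pos: [0.4993, 0.049, 0.2975]
orientation: [-3.041, -0.22, -0.614]
force: [0.1, 0.0, -0.7]
opening: 0.0184
gripper_force: 13.9
```

Run:
```python
from plan import *
s=monitor.read_state(); print(s["tool_pos"],s["opening"],s["gripper_force"])
Q=SEAT+.00925*ns+(-.030+.0083)*ds
c=plan(Q+.04*ns,T2,12)
```

```text
[0.499 0.049 0.298] 0.018432626014395666 13.884634673595428
row x12 cm,deg: [ 0.925 -2.142 -1.459  3.696  0.536 -4.207] tot [ 11.096 -25.706 -17.511  44.356   6.436 -50.49 ]
 speedfrac [0.468 0.387 0.163 0.259 0.073 0.109] end q [-0.804  0.124  1.796  0.707  1.227  1.438] margin [2.156 0.279 0.495 1.429 1.227 1.222]
```

>>> {"fn": "arm_command", "kwargs": {
  "deltas": [
    [[0.92,-2.14,-1.46,3.7,0.54,-4.21],[0.92,-2.14,-1.46,3.7,0.54,-4.21],[0.92,-2.14,-1.46,3.7,0.54,-4.21],[0.92,-2.14,-1.46,3.7,0.54,-4.21],[0.92,-2.14,-1.46,3.7,0.54,-4.21],[0.92,-2.14,-1.46,3.7,0.54,-4.21],[0.92,-2.14,-1.46,3.7,0.54,-4.21],[0.92,-2.14,-1.46,3.7,0.54,-4.21],[0.92,-2.14,-1.46,3.7,0.54,-4.21],[0.92,-2.14,-1.46,3.7,0.54,-4.21],[0.92,-2.14,-1.46,3.7,0.54,-4.21],[0.92,-2.14,-1.46,3.7,0.54,-4.21]]
  ]
}}

```text
t: 8.93
tool_pos: [0.61, -0.2082, 0.1206]
orientation: [-2.256, 1.125, -0.384]
force: [0.7, 0.4, -0.9]
opening: 0.0188
gripper_force: 13.9
```

>>> {"fn": "arm_command", "kwargs": {
  "deltas": [
    [[0,0,0,0,0,0],[0,0,0,0,0,0],[0,0,0,0,0,0]]
  ]
}}

```text
t: 9.18
tool_pos: [0.61, -0.2066, 0.1224]
orientation: [-2.262, 1.118, -0.386]
force: [0.2, 1.0, -0.5]
opening: 0.0186
gripper_force: 14.0
```

Run:
```python
from plan import *
from h import eyes,cv2,blobs,tri,proj,ray
s=monitor.read_state(); p=s["tool_pos"];Rc=R.from_rotvec(s["orientation"]);print(p,s["opening"],s["gripper_force"],s["force"])
out=[];cc={}
dc=p+Rc.apply([0,0,-.0083])
for n,x0,y0 in(("scene",165,200),("top",395,225)):
    im=eyes.read_camera(n); cv2.imwrite(f"pics/{n}4.png",im)
    b=[np.round(cv2.minEnclosingCircle(c)[0],1) for c in blobs(im,"red",80)]; print(n,b,"pred dish mid",proj(n,dc),"seat",proj(n,SEAT))
    g=cv2.resize(im[y0:y0+100,x0:x0+100],None,fx=4,fy=4,interpolation=cv2.INTER_CUBIC)
    for P,c in((dc,(0,255,0)),(SEAT-.044*ds,(0,255,255)),(SEAT+.0085*ds+.048*ns,(255,255,0))):
        u=(proj(n,P)-[x0,y0]+.5)*4; cv2.circle(g,tuple(int(v) for v in u),4,c,1)
    out.append(g)
cv2.imwrite("pics/s4.png",np.hstack(out))
print("rel seat d,y,n of dish",[round(float((dc-SEAT)@v)*1000,2) for v in frame(YS)],np.degrees((T2*Rc.inv()).as_rotvec()))
```

```text
[ 0.61  -0.207  0.122] 0.018603189286318524 13.968413472175598 [ 0.233  1.037 -0.544]
scene [array([477.5, 344. ]), array([451., 332.]), array([504.6, 320.4]), array([393.7, 292.7]), array([213.3, 257.4])] pred dish mid [213.405 257.725] seat [209.759 270.299]
top [array([440. , 250.5]), array([275.4, 168.4]), array([243.8, 124.1]), array([192., 123.]), array([228.5, 108.5])] pred dish mid [441.699 251.067] seat [442.096 265.419]
rel seat d,y,n of dish [-29.6, 1.34, 49.81] [ 0.16  -0.053 -0.158]
```

View pics/s4.png

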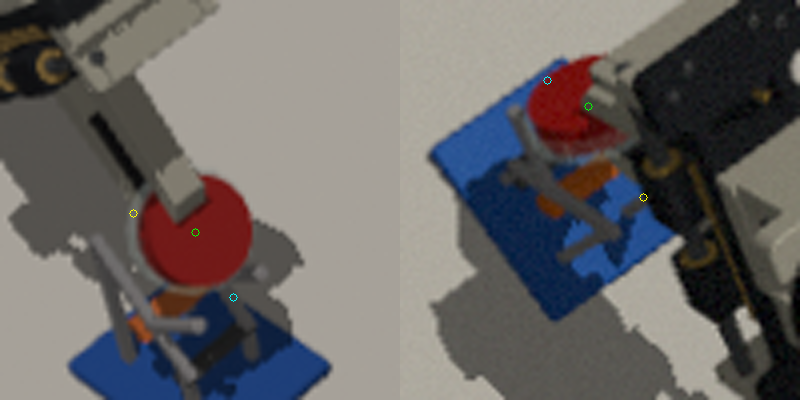

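The crop shows the red dish inverted in the gripper at (195,232), lid still on, with the predicted position matching and the pegs at the expected (233,297). I'll descend square to the rails.

>>> {"fn": "arm_command", "kwargs": {
  "deltas": [
    [[-0.31,-0.26,-0.4,0,0,0],[-0.31,-0.26,-0.4,0,0,0],[-0.31,-0.26,-0.4,0,0,0],[-0.31,-0.26,-0.4,0,0,0],[-0.31,-0.26,-0.4,0,0,0],[-0.31,-0.26,-0.4,0,0,0],[0,0,0,0,0,0],[0,0,0,0,0,0],[0,0,0,0,0,0]]
  ]
}}

```text
t: 10.03
tool_pos: [0.5922, -0.2231, 0.0996]
orientation: [-2.261, 1.118, -0.388]
force: [0.7, -0.4, -0.9]
opening: 0.018
gripper_force: 14.0
```

```bash
cat >> plan.py <<'E'
def rel(off=-.0083):
    s=monitor.read_state(); Rc=R.from_rotvec(s["orientation"]); dc=s["tool_pos"]+Rc.apply([0,0,off]); F=frame(YS)
    print("t %.2f"%s["t"],"d,y,n",[round(float((dc-SEAT)@v)*1000,2) for v in F],"force d,y,n",[round(float(s["force"]@v),2) for v in F],"open",s["opening"],s["gripper_force"],"ang",np.degrees((T2*Rc.inv()).as_rotvec()))
E
python3 -c "
from plan import *
rel()"
```

```text
t 10.03 d,y,n [-26.49, -1.0, 16.73] force d,y,n [0.91, -0.72, -0.31] open 0.018005363515009996 13.968023657798767 ang [ 0.199  0.053 -0.091]
```

>>> {"fn": "arm_command", "kwargs": {
  "deltas": [
    [[-0.08,-0.06,-0.08,0,0,0],[-0.08,-0.06,-0.08,0,0,0],[-0.08,-0.06,-0.08,0,0,0],[-0.08,-0.06,-0.08,0,0,0],[0,0,0,0,0,0],[0,0,0,0,0,0]]
  ]
}}

```text
t: 10.53
tool_pos: [0.5889, -0.2254, 0.0963]
orientation: [-2.261, 1.118, -0.388]
force: [-0.4, 0.5, -1.3]
opening: 0.0188
gripper_force: 14.0
```

>>> {"fn": "arm_command", "kwargs": {
  "deltas": [
    [[-0.06,-0.05,-0.06,0,0,0],[0,0,0,0,0,0],[0,0,0,0,0,0]]
  ]
}}

```text
t: 10.78
tool_pos: [0.5883, -0.2259, 0.0957]
orientation: [-2.261, 1.118, -0.388]
force: [-0.6, -0.3, -0.1]
opening: 0.0185
gripper_force: 14.0
```

```bash
python3 -c "
from plan import *
rel()"
```

```text
t 10.78 d,y,n [-26.34, -0.83, 10.57] force d,y,n [-0.31, 0.14, -0.62] open 0.01854719886328949 13.968092501163483 ang [ 0.201  0.043 -0.107]
```

>>> {"fn": "arm_command", "kwargs": {
  "deltas": [
    [[-0.06,-0.05,-0.06,0,0,0],[0,0,0,0,0,0],[0,0,0,0,0,0]]
  ]
}}

```text
t: 11.03
tool_pos: [0.5877, -0.2264, 0.0951]
orientation: [-2.261, 1.118, -0.388]
force: [0.4, -0.6, -0.6]
opening: 0.0186
gripper_force: 14.0
```

>>> {"fn": "arm_command", "kwargs": {
  "deltas": [
    [[-0.06,-0.05,-0.06,0,0,0],[0,0,0,0,0,0],[0,0,0,0,0,0]]
  ]
}}

```text
t: 11.28
tool_pos: [0.5871, -0.2269, 0.0945]
orientation: [-2.261, 1.118, -0.388]
force: [-0.0, -0.3, -0.9]
opening: 0.0182
gripper_force: 14.0
```

```bash
python3 -c "
from plan import *
rel()"
```

```text
t 11.28 d,y,n [-26.36, -0.91, 8.57] force d,y,n [0.59, -0.22, -0.74] open 0.018162477015472894 13.968083560466766 ang [ 0.201  0.042 -0.105]
```

Still free; the rails may be 2–3 mm lower, as the first measurement hinted.

>>> {"fn": "arm_command", "kwargs": {
  "deltas": [
    [[-0.06,-0.05,-0.06,0,0,0],[0,0,0,0,0,0],[0,0,0,0,0,0]]
  ]
}}

```text
t: 11.53
tool_pos: [0.5865, -0.2274, 0.0939]
orientation: [-2.261, 1.118, -0.388]
force: [-0.1, -0.7, -1.3]
opening: 0.0183
gripper_force: 14.0
```

>>> {"fn": "arm_command", "kwargs": {
  "deltas": [
    [[-0.06,-0.05,-0.06,0,0,0],[0,0,0,0,0,0],[0,0,0,0,0,0]]
  ]
}}

```text
t: 11.78
tool_pos: [0.5862, -0.2276, 0.0937]
orientation: [-2.261, 1.117, -0.389]
force: [2.7, 2.8, 1.9]
opening: 0.0183
gripper_force: 14.0
```

```bash
python3 -c "
from plan import *
rel()"
```

```text
t 11.78 d,y,n [-26.43, -0.98, 7.2] force d,y,n [0.88, 0.59, 4.17] open 0.01827521551981485 13.973083198070526 ang [ 0.189  0.082 -0.127]
```

>>> {"fn": "arm_command", "kwargs": {
  "deltas": [
    [[0,0,0,0,0,0],[0,0,0,0,0,0],[0,0,0,0,0,0],[0,0,0,0,0,0],[0,0,0,0,0,0],[0,0,0,0,0,0]]
  ],
  "gripper": -0.2
}}

```text
t: 12.28
tool_pos: [0.5858, -0.2279, 0.0933]
orientation: [-2.261, 1.118, -0.388]
force: [0.4, 0.8, -0.4]
opening: 0.037
gripper_force: 0.0
```

>>> {"fn": "arm_command", "kwargs": {
  "deltas": [
    [[-0.49,-0.37,0.79,0,0,0],[-0.98,-0.74,1.58,0,0,0],[-0.98,-0.74,1.58,0,0,0],[-0.98,-0.74,1.58,0,0,0],[-0.98,-0.74,1.58,0,0,0],[0,0,2,0,0,0],[0,0,2,0,0,0],[0,0,2,0,0,0]]
  ]
}}

```text
t: 12.95
tool_pos: [0.5412, -0.2617, 0.226]
orientation: [-2.261, 1.119, -0.389]
force: [0.6, -0.0, 0.9]
opening: 0.0368
gripper_force: 0.0
```

Run:
```python
from plan import *
from h import eyes,cv2,blobs,tri,proj
rel()
c={}
for n,x0,y0 in(("scene",165,220),("top",395,225)):
    im=eyes.read_camera(n); cv2.imwrite(f"pics/{n}5.png",im)
    for b in blobs(im,"red",150):
        u=np.array(cv2.fitEllipse(b)[0]); print(n,u,cv2.contourArea(b))
        if 180<u[0]<240 or u[0]>420: c[n]=u
P,e=tri(c["scene"],c["top"]); print(P,e,"d,y,n",[round(float((P-SEAT)@v)*1000,2) for v in frame(YS)])
c=plan(VIA+[0,0,.0],HALF,12); M=AMB+.0054*nr; plan(M-.085*dr,T1,12,c)
```

```text
t 12.95 d,y,n [-165.42, -0.89, 44.11] force d,y,n [-0.39, -0.35, 0.88] open 0.036818137214668076 0.0 ang [ 0.228  0.041 -0.06 ]
scene [393.761 292.807] 202.5
scene [206.484 263.78 ] 583.5
top [445.813 265.533] 542.5
top [275.278 168.35 ] 199.0
[ 0.587 -0.227  0.093] 0.0006484140523468483 d,y,n [-16.76, -0.51, 7.28]
row x12 cm,deg: [-0.357  2.609  0.589 -3.684 -0.513  4.197] tot [ -4.281  31.314   7.066 -44.205  -6.151  50.364]
 speedfrac [0.547 0.345 0.18  0.278 0.036 0.151] end q [-0.07  -0.612  1.987  0.086  1.374  1.353] margin [1.995 0.278 0.508 1.426 1.257 1.223]
row x12 cm,deg: [ 0.678  2.414 -1.267 -3.714 -0.552  4.214] tot [  8.141  28.968 -15.209 -44.57   -6.621  50.563]
 speedfrac [0.529 0.376 0.168 0.28  0.172 0.071] end q [ 0.788  0.104  1.767 -0.691  1.073  1.421] margin [2.172 0.278 0.504 0.649 1.073 1.202]
```

>>> {"fn": "arm_command", "kwargs": {
  "deltas": [
    [[-0.36,2.6,0.59,-3.68,-0.51,4.2],[-0.36,2.6,0.59,-3.68,-0.51,4.2],[-0.36,2.6,0.59,-3.68,-0.51,4.2],[-0.36,2.6,0.59,-3.68,-0.51,4.2],[-0.36,2.6,0.59,-3.68,-0.51,4.2],[-0.36,2.6,0.59,-3.68,-0.51,4.2],[-0.36,2.6,0.59,-3.68,-0.51,4.2],[-0.36,2.6,0.59,-3.68,-0.51,4.2],[-0.36,2.6,0.59,-3.68,-0.51,4.2],[-0.36,2.6,0.59,-3.68,-0.51,4.2],[-0.36,2.6,0.59,-3.68,-0.51,4.2],[-0.36,2.6,0.59,-3.68,-0.51,4.2]]
  ],
  "gripper": 0
}}

```text
t: 14.05
tool_pos: [0.4981, 0.0515, 0.2953]
orientation: [-3.045, -0.225, -0.611]
force: [0.2, -0.3, -0.8]
opening: 0.0467
gripper_force: 0.0
```

>>> {"fn": "arm_command", "kwargs": {
  "deltas": [
    [[0.68,2.41,-1.27,-3.71,-0.55,4.21],[0.68,2.41,-1.27,-3.71,-0.55,4.21],[0.68,2.41,-1.27,-3.71,-0.55,4.21],[0.68,2.41,-1.27,-3.71,-0.55,4.21],[0.68,2.41,-1.27,-3.71,-0.55,4.21],[0.68,2.41,-1.27,-3.71,-0.55,4.21],[0.68,2.41,-1.27,-3.71,-0.55,4.21],[0.68,2.41,-1.27,-3.71,-0.55,4.21],[0.68,2.41,-1.27,-3.71,-0.55,4.21],[0.68,2.41,-1.27,-3.71,-0.55,4.21],[0.68,2.41,-1.27,-3.71,-0.55,4.21],[0.68,2.41,-1.27,-3.71,-0.55,4.21]]
  ]
}}

```text
t: 15.05
tool_pos: [0.58, 0.341, 0.1414]
orientation: [2.093, 1.455, 0.494]
force: [0.9, -0.2, 0.3]
opening: 0.0465
gripper_force: 0.0
```

>>> {"fn": "arm_command", "kwargs": {
  "deltas": [
    [[0,0,0,0,0,0],[0,0,0,0,0,0],[0,0,0,0,0,0]]
  ]
}}

```text
t: 15.3
tool_pos: [0.58, 0.3394, 0.1424]
orientation: [2.099, 1.449, 0.494]
force: [0.2, -0.3, 0.4]
opening: 0.0466
gripper_force: 0.0
```

Run:
```python
from plan import *
M=AMB+.0054*nr+.0003*0; plan(M-.036*dr,T1,4); c=plan(M+.0080*dr+.0006*nr,T1,8)
```

```text
row x4 cm,deg: [ 0.744 -0.255 -0.828  0.033 -0.038  0.129] tot [ 2.975 -1.02  -3.312  0.134 -0.151  0.515]
 speedfrac [0.066 0.084 0.008 0.019 0.083 0.004] end q [ 0.739  0.179  1.762 -0.713  0.99   1.432] margin [2.169 1.005 0.735 0.627 0.99  1.225]
row x8 cm,deg: [ 0.695 -0.247 -0.843  0.017 -0.019  0.064] tot [ 5.56  -1.976 -6.742  0.134 -0.151  0.515]
 speedfrac [0.062 0.095 0.02  0.023 0.077 0.006] end q [ 0.696  0.253  1.745 -0.736  0.92   1.443] margin [2.169 1.005 0.735 0.604 0.92  1.217]
```

>>> {"fn": "arm_command", "kwargs": {
  "deltas": [
    [[0.7,-0.25,-0.84,0.02,-0.02,0.06],[0.7,-0.25,-0.84,0.02,-0.02,0.06],[0.7,-0.25,-0.84,0.02,-0.02,0.06],[0.7,-0.25,-0.84,0.02,-0.02,0.06],[0.7,-0.25,-0.84,0.02,-0.02,0.06],[0.7,-0.25,-0.84,0.02,-0.02,0.06],[0.7,-0.25,-0.84,0.02,-0.02,0.06],[0.66,-0.23,-0.84,0.02,-0.02,0.06],[0,0,0,0,0,0],[0,0,0,0,0,0],[0,0,0,0,0,0],[0,0,0,0,0,0]]
  ]
}}

```text
t: 16.3
tool_pos: [0.6359, 0.3208, 0.0764]
orientation: [2.094, 1.458, 0.505]
force: [0.2, -0.2, -0.3]
opening: 0.0466
gripper_force: 0.0
```

Run:
```python
from plan import *
s=monitor.read_state(); p=s["tool_pos"];M=AMB+.0054*nr
print(s["force"],s["opening"],"d,y,n",[round(float((p-M)@v)*1000,2) for v in frame(YR)],np.degrees((T1*R.from_rotvec(s["orientation"]).inv()).as_rotvec()))
```

```text
[ 0.196 -0.171 -0.303] 0.04658146281938169 d,y,n [6.86, 1.25, 1.41] [-0.087  0.104 -0.04 ]
```

>>> {"fn": "arm_command", "kwargs": {
  "deltas": [
    [[-0.03,-0.09,-0.13,0,0,0],[0,0,0,0,0,0],[0,0,0,0,0,0]]
  ]
}}

```text
t: 16.55
tool_pos: [0.6354, 0.3196, 0.0746]
orientation: [2.094, 1.458, 0.504]
force: [-0.4, -0.1, -0.9]
opening: 0.0464
gripper_force: 0.0
```

>>> {"fn": "arm_command", "kwargs": {
  "deltas": [
    [[0,0,0,0,0,0],[0,0,0,0,0,0],[0,0,0,0,0,0],[0,0,0,0,0,0],[0,0,0,0,0,0],[0,0,0,0,0,0],[0,0,0,0,0,0]]
  ],
  "gripper": -1,
  "squeeze": 14
}}

```text
t: 17.13
tool_pos: [0.6354, 0.3194, 0.0743]
orientation: [2.094, 1.458, 0.504]
force: [-1.9, 0.7, 1.3]
opening: 0.0188
gripper_force: 13.9
```

Run:
```python
from plan import *
s=monitor.read_state(); p=s["tool_pos"];M=AMB+.0054*nr
print(s["force"],s["opening"],s["gripper_force"],"d,y,n",[round(float((p-M)@v)*1000,2) for v in frame(YR)])
```

```text
[-1.921  0.652  1.338] 0.018760570345057737 13.87709766626358 d,y,n [8.46, -0.25, 0.15]
```

>>> {"fn": "arm_command", "kwargs": {
  "deltas": [
    [[-0.1,0.04,0.2,0,0,0],[0.41,-0.15,0.66,0,0,0],[0.41,-0.15,0.66,0,0,0],[0.41,-0.15,0.66,0,0,0],[0.41,-0.15,0.66,0,0,0],[0,0,2,0,0,0],[0,0,2,0,0,0],[0,0,1.5,0,0,0],[0,0,0,0,0,0]]
  ]
}}

```text
t: 17.88
tool_pos: [0.6535, 0.3151, 0.1639]
orientation: [2.094, 1.454, 0.514]
force: [0.3, 0.2, 0.3]
opening: 0.0189
gripper_force: 13.9
```

Run:
```python
from plan import *
s=monitor.read_state(); print(s["opening"],s["gripper_force"])
Q=SEAT+(.02575+.035)*ns+(-.046+.00846)*ds
c=plan(VIA,HALF,14); c=plan(Q,T2,12,c)
```

```text
0.018852398707739474 13.928977847099304
row x14 cm,deg: [-1.096 -1.894  0.972  3.177  0.509 -3.599] tot [-15.346 -26.51   13.609  44.481   7.131 -50.38 ]
 speedfrac [0.428 0.311 0.153 0.231 0.164 0.081] end q [-0.07  -0.612  1.987  0.086  1.374  1.353] margin [2.29  0.278 0.513 0.675 1.021 1.27 ]
row x12 cm,deg: [ 0.914 -2.154 -1.317  3.714  0.552 -4.214] tot [ 10.972 -25.853 -15.802  44.57    6.621 -50.563]
 speedfrac [0.471 0.373 0.159 0.26  0.063 0.119] end q [-0.806  0.099  1.784  0.699  1.256  1.463] margin [2.154 0.278 0.503 1.426 1.256 1.197]
```

>>> {"fn": "arm_command", "kwargs": {
  "deltas": [
    [[-1.28,-2.21,1.13,3.71,0.59,-4.2],[-1.28,-2.21,1.13,3.71,0.59,-4.2],[-1.28,-2.21,1.13,3.71,0.59,-4.2],[-1.28,-2.21,1.13,3.71,0.59,-4.2],[-1.28,-2.21,1.13,3.71,0.59,-4.2],[-1.28,-2.21,1.13,3.71,0.59,-4.2],[-1.28,-2.21,1.13,3.71,0.59,-4.2],[-1.28,-2.21,1.13,3.71,0.59,-4.2],[-1.28,-2.21,1.13,3.71,0.59,-4.2],[-1.28,-2.21,1.13,3.71,0.59,-4.2],[-1.28,-2.21,1.13,3.71,0.59,-4.2],[-1.28,-2.21,1.13,3.71,0.59,-4.2]]
  ]
}}

```text
t: 18.88
tool_pos: [0.4966, 0.0478, 0.2936]
orientation: [-3.037, -0.225, -0.613]
force: [-0.5, -1.2, -0.0]
opening: 0.0185
gripper_force: 13.9
```

Run:
```python
from plan import *
s=monitor.read_state(); print(s["opening"],s["gripper_force"])
Q=SEAT+(.02575+.035)*ns+(-.046+.00846)*ds
c=plan(Q,T2,12)
```

```text
0.018458905271618743 13.927547335624695
row x12 cm,deg: [ 0.943 -2.136 -1.264  3.683  0.547 -4.225] tot [ 11.316 -25.636 -15.163  44.198   6.563 -50.704]
 speedfrac [0.467 0.369 0.161 0.256 0.061 0.124] end q [-0.806  0.099  1.784  0.699  1.256  1.463] margin [2.154 0.269 0.491 1.436 1.256 1.197]
```

>>> {"fn": "arm_command", "kwargs": {
  "deltas": [
    [[0.94,-2.14,-1.26,3.68,0.55,-4.23],[0.94,-2.14,-1.26,3.68,0.55,-4.23],[0.94,-2.14,-1.26,3.68,0.55,-4.23],[0.94,-2.14,-1.26,3.68,0.55,-4.23],[0.94,-2.14,-1.26,3.68,0.55,-4.23],[0.94,-2.14,-1.26,3.68,0.55,-4.23],[0.94,-2.14,-1.26,3.68,0.55,-4.23],[0.94,-2.14,-1.26,3.68,0.55,-4.23],[0.94,-2.14,-1.26,3.68,0.55,-4.23],[0.94,-2.14,-1.26,3.68,0.55,-4.23],[0.94,-2.14,-1.26,3.68,0.55,-4.23],[0.94,-2.14,-1.26,3.68,0.55,-4.23]]
  ]
}}

```text
t: 19.88
tool_pos: [0.61, -0.2098, 0.1406]
orientation: [-2.257, 1.124, -0.384]
force: [0.2, -0.1, 0.8]
opening: 0.0184
gripper_force: 13.9
```

>>> {"fn": "arm_command", "kwargs": {
  "deltas": [
    [[0,0,0,0,0,0],[0,0,0,0,0,0],[0,0,0,0,0,0],[0,0,0,0,0,0]]
  ]
}}

```text
t: 20.22
tool_pos: [0.6104, -0.2077, 0.1432]
orientation: [-2.264, 1.115, -0.387]
force: [0.5, 0.8, 0.5]
opening: 0.0185
gripper_force: 14.0
```

Run:
```python
from plan import *
from h import eyes,cv2,blobs,proj
rel(-.00846)
s=monitor.read_state(); dc=s["tool_pos"]+R.from_rotvec(s["orientation"]).apply([0,0,-.00846])
for n in("scene","top"):
    im=eyes.read_camera(n); cv2.imwrite(f"pics/{n}6.png",im)
    print(n,[(np.round(cv2.minEnclosingCircle(c)[0],1),cv2.contourArea(c)) for c in blobs(im,"amber",60)],proj(n,dc))
Q=SEAT+(.0295)*ns+(-.0405+.00846)*ds
plan(Q,T2,6)
```

```text
t 20.22 d,y,n [-46.35, 0.29, 62.37] force d,y,n [0.19, 0.32, 1.03] open 0.018506329633164464 13.957406133413315 ang [ 0.254  0.01  -0.266]
scene [(array([210.9, 250.4]), 523.0)] [211.216 250.854]
top [(array([443.8, 248.9]), 335.5)] [445.1   248.447]
row x6 cm,deg: [-0.296 -0.229 -0.422  0.046  0.008 -0.045] tot [-1.779 -1.374 -2.533  0.278  0.047 -0.27 ]
 speedfrac [0.036 0.02  0.022 0.006 0.007 0.039] end q [-0.845  0.118  1.811  0.705  1.245  1.402] margin [2.115 0.987 0.689 2.036 1.245 1.197]
```

>>> {"fn": "arm_command", "kwargs": {
  "deltas": [
    [[-0.3,-0.23,-0.42,0,0,0],[-0.3,-0.23,-0.42,0,0,0],[-0.3,-0.23,-0.42,0,0,0],[-0.3,-0.23,-0.42,0,0,0],[-0.3,-0.23,-0.42,0,0,0],[-0.28,-0.22,-0.42,0,0,0],[0,0,0,0,0,0],[0,0,0,0,0,0],[0,0,0,0,0,0]]
  ]
}}

```text
t: 21.07
tool_pos: [0.5924, -0.2221, 0.117]
orientation: [-2.261, 1.118, -0.385]
force: [-0.8, -0.6, -1.0]
opening: 0.0187
gripper_force: 14.0
```

```bash
python3 -c "
from plan import *
rel(-.00846)"
```

```text
t 21.07 d,y,n [-39.88, -0.3, 28.07] force d,y,n [0.2, -0.04, -1.4] open 0.01870799830937887 13.957511633634567 ang [ 0.14  -0.051 -0.15 ]
```

>>> {"fn": "arm_command", "kwargs": {
  "deltas": [
    [[-0.06,-0.05,-0.06,0,0,0],[0,0,0,0,0,0],[0,0,0,0,0,0]]
  ]
}}

```text
t: 21.32
tool_pos: [0.5919, -0.2225, 0.1166]
orientation: [-2.262, 1.118, -0.386]
force: [0.4, -0.6, -1.7]
opening: 0.0185
gripper_force: 14.0
```

>>> {"fn": "arm_command", "kwargs": {
  "deltas": [
    [[-0.06,-0.05,-0.06,0,0,0],[0,0,0,0,0,0],[0,0,0,0,0,0]]
  ]
}}

```text
t: 21.57
tool_pos: [0.5911, -0.2229, 0.1157]
orientation: [-2.262, 1.118, -0.385]
force: [0.1, 0.1, -0.3]
opening: 0.0184
gripper_force: 14.0
```

```bash
python3 -c "
from plan import *
rel(-.00846)"
```

```text
t 21.57 d,y,n [-39.81, -0.22, 26.04] force d,y,n [0.37, 0.0, -0.09] open 0.018440725807935026 13.957378417253494 ang [ 0.147 -0.06  -0.169]
```

>>> {"fn": "arm_command", "kwargs": {
  "deltas": [
    [[-0.04,-0.03,-0.04,0,0,0],[0,0,0,0,0,0],[0,0,0,0,0,0]]
  ]
}}

```text
t: 21.82
tool_pos: [0.5908, -0.2232, 0.1155]
orientation: [-2.261, 1.118, -0.386]
force: [0.8, 0.9, 0.3]
opening: 0.0185
gripper_force: 14.0
```

>>> {"fn": "arm_command", "kwargs": {
  "deltas": [
    [[-0.03,-0.02,-0.03,0,0,0],[0,0,0,0,0,0],[0,0,0,0,0,0]]
  ]
}}

```text
t: 22.07
tool_pos: [0.5907, -0.2233, 0.1154]
orientation: [-2.261, 1.117, -0.386]
force: [2.8, 2.2, 0.9]
opening: 0.0189
gripper_force: 14.0
```

```bash
python3 -c "
from plan import *
rel(-.00846)"
```

```text
t 22.07 d,y,n [-39.88, -0.26, 25.46] force d,y,n [1.46, 0.09, 3.39] open 0.018905034310326717 13.96965891122818 ang [ 0.134 -0.019 -0.175]
```

>>> {"fn": "arm_command", "kwargs": {
  "deltas": [
    [[0,0,0,0,0,0],[0,0,0,0,0,0],[0,0,0,0,0,0],[0,0,0,0,0,0],[0,0,0,0,0,0],[0,0,0,0,0,0]]
  ],
  "gripper": -0.2
}}

```text
t: 22.57
tool_pos: [0.5903, -0.2235, 0.115]
orientation: [-2.262, 1.118, -0.385]
force: [0.0, 0.4, 0.7]
opening: 0.0369
gripper_force: 0.0
```

>>> {"fn": "arm_command", "kwargs": {
  "deltas": [
    [[-0.49,-0.37,0.79,0,0,0],[-0.98,-0.74,1.58,0,0,0],[-0.98,-0.74,1.58,0,0,0],[-0.98,-0.74,1.58,0,0,0],[0,0,0,0,0,0],[0,0,0,0,0,0]]
  ]
}}

```text
t: 23.07
tool_pos: [0.5564, -0.2507, 0.1717]
orientation: [-2.262, 1.119, -0.389]
force: [-0.8, 0.5, -0.6]
opening: 0.037
gripper_force: 0.0
```

Run:
```python
from plan import *
from h import eyes,cv2,blobs,proj,tri
rel(0)
c={};out=[]
for n,x0,y0 in(("scene",165,220),("top",395,225)):
    im=eyes.read_camera(n); cv2.imwrite(f"pics/{n}7.png",im)
    out.append(cv2.resize(im[y0:y0+98,x0:x0+98],None,fx=4,fy=4,interpolation=cv2.INTER_CUBIC))
    for b in blobs(im,"amber",60):
        u=np.array(cv2.fitEllipse(b)[0]); print(n,u,cv2.contourArea(b)); c[n]=u
cv2.imwrite("pics/s7.png",np.hstack(out))
P,e=tri(c["scene"],c["top"]); print(P,e,"d,y,n",[round(float((P-SEAT)@v)*1000,2) for v in frame(YS)])
```

```text
t 23.07 d,y,n [-102.8, -1.36, 25.45] force d,y,n [0.25, 0.92, -0.62] open 0.03699357982129981 0.0 ang [ 0.282  0.041 -0.085]
scene [210.911 263.745] 580.5
top [442.84  257.934] 531.5
[ 0.599 -0.218  0.104] 0.0002530982047093537 d,y,n [-16.73, -0.56, 26.2]
```

View pics/s7.png

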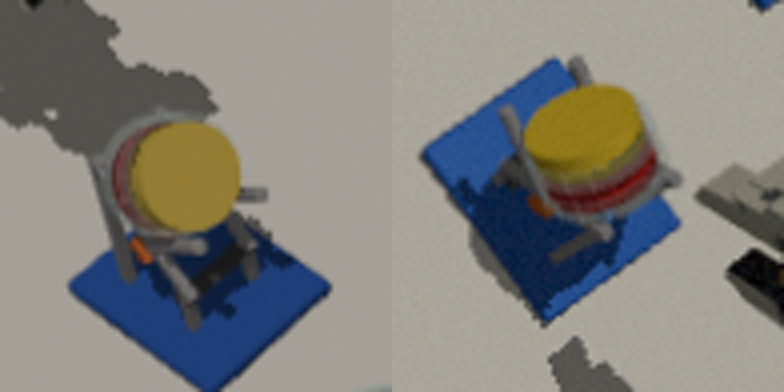

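The crop shows amber lying flat on the inverted red dish, both against the pegs: amber at scene crop (187,175), top crop (590,125). Next I lower the slightly opened fingers to push both lids downhill.

>>> {"fn": "arm_command", "kwargs": {
  "deltas": [
    [[0.28,0.22,-0.67,0,0,0],[0.28,0.22,-0.67,0,0,0],[0.28,0.22,-0.67,0,0,0],[0.28,0.22,-0.67,0,0,0],[0.28,0.22,-0.67,0,0,0],[0.28,0.22,-0.67,0,0,0],[0.28,0.22,-0.67,0,0,0],[0.28,0.22,-0.67,0,0,0],[0,0,0,0,0,0],[0,0,0,0,0,0],[0,0,0,0,0,0]]
  ],
  "gripper": -0.74
}}

```text
t: 24.08
tool_pos: [0.5786, -0.2319, 0.117]
orientation: [-2.262, 1.118, -0.386]
force: [-0.7, -0.0, 0.1]
opening: 0.0118
gripper_force: 0.0
```

```bash
python3 -c "
from plan import *
rel(0)"
```

```text
t 24.08 d,y,n [-41.81, 0.17, 14.74] force d,y,n [-0.47, 0.43, -0.4] open 0.011780396707531846 0.0 ang [ 0.162 -0.041 -0.169]
```

>>> {"fn": "arm_command", "kwargs": {
  "deltas": [
    [[0.1,0.07,-0.16,0,0,0],[0.1,0.07,-0.16,0,0,0],[0.1,0.07,-0.16,0,0,0],[0.1,0.07,-0.16,0,0,0],[0.1,0.08,-0.16,0,0,0],[0.1,0.08,-0.16,0,0,0],[0,0,0,0,0,0],[0,0,0,0,0,0]]
  ]
}}

```text
t: 24.75
tool_pos: [0.5845, -0.2272, 0.107]
orientation: [-2.262, 1.118, -0.385]
force: [-0.2, 0.5, -1.2]
opening: 0.0119
gripper_force: 0.0
```

>>> {"fn": "arm_command", "kwargs": {
  "deltas": [
    [[0.05,0.04,-0.08,0,0,0],[0.05,0.04,-0.08,0,0,0],[0.05,0.04,-0.08,0,0,0],[0.05,0.04,-0.08,0,0,0]]
  ]
}}

```text
t: 25.08
tool_pos: [0.5866, -0.2261, 0.1042]
orientation: [-2.262, 1.118, -0.386]
force: [-1.4, -0.6, 1.9]
opening: 0.0118
gripper_force: 1.5
```

```bash
python3 -c "
from plan import *
rel(0)"
```

```text
t 25.08 d,y,n [-25.6, 0.0, 14.62] force d,y,n [-2.36, 0.38, -0.01] open 0.011807360260653897 1.5328124231524498 ang [ 0.176 -0.039 -0.155]
```

>>> {"fn": "arm_command", "kwargs": {
  "deltas": [
    [[0.05,0.04,-0.08,0,0,0],[0.05,0.04,-0.08,0,0,0],[0.05,0.04,-0.08,0,0,0],[0.05,0.03,-0.08,0,0,0],[0.05,0.04,-0.08,0,0,0],[0.05,0.03,-0.08,0,0,0]]
  ]
}}

```text
t: 25.58
tool_pos: [0.5896, -0.2236, 0.0992]
orientation: [-2.262, 1.118, -0.386]
force: [-1.4, -1.8, 1.5]
opening: 0.0121
gripper_force: 1.7
```

>>> {"fn": "arm_command", "kwargs": {
  "deltas": [
    [[0.05,0.04,-0.08,0,0,0],[0.05,0.04,-0.08,0,0,0],[0.05,0.04,-0.08,0,0,0],[0.05,0.03,-0.08,0,0,0],[0,0,0,0,0,0],[0,0,0,0,0,0]]
  ]
}}

```text
t: 26.08
tool_pos: [0.5916, -0.2219, 0.0958]
orientation: [-2.261, 1.118, -0.385]
force: [0.4, -1.1, 1.3]
opening: 0.0119
gripper_force: 0.6
```

```bash
python3 -c "
from plan import *
rel(0)"
```

```text
t 26.08 d,y,n [-15.07, 0.31, 14.56] force d,y,n [-1.24, -1.12, 0.45] open 0.01194583435786228 0.6109540904026289 ang [ 0.138 -0.058 -0.168]
```

>>> {"fn": "arm_command", "kwargs": {
  "deltas": [
    [[0.05,0.04,-0.08,0,0,0],[0.05,0.04,-0.08,0,0,0],[0.05,0.04,-0.08,0,0,0],[0,0,0,0,0,0]]
  ]
}}

```text
t: 26.42
tool_pos: [0.593, -0.2208, 0.0934]
orientation: [-2.262, 1.118, -0.385]
force: [-0.0, -1.2, 0.8]
opening: 0.0116
gripper_force: 1.0
```

>>> {"fn": "arm_command", "kwargs": {
  "deltas": [
    [[0.05,0.04,-0.08,0,0,0],[0.05,0.04,-0.08,0,0,0],[0,0,0,0,0,0]]
  ]
}}

```text
t: 26.67
tool_pos: [0.594, -0.2209, 0.0934]
orientation: [-2.262, 1.117, -0.387]
force: [-12.6, -3.0, 13.9]
opening: 0.0122
gripper_force: 9.0
```

```bash
python3 -c "
from plan import *
rel(0)"
```

```text
t 26.67 d,y,n [-11.57, -0.31, 15.08] force d,y,n [-18.26, 5.2, -0.72] open 0.012194550203417542 9.048831388677172 ang [ 0.207 -0.011 -0.191]
```

>>> {"fn": "arm_command", "kwargs": {
  "deltas": [
    [[-0.1,-0.08,0.16,0,0,0],[-0.25,-0.19,0.4,0,0,0],[-0.98,-0.74,1.58,0,0,0],[-0.98,-0.74,1.58,0,0,0],[-0.98,-0.74,1.58,0,0,0],[-0.98,-0.74,1.58,0,0,0],[-0.98,-0.74,1.58,0,0,0],[0,0,3,0,0,0],[0,0,3,0,0,0],[0,0,0,0,0,0],[0,0,0,0,0,0],[0,0,0,0,0,0]]
  ]
}}

```text
t: 27.67
tool_pos: [0.5412, -0.2595, 0.2358]
orientation: [-2.262, 1.118, -0.384]
force: [-0.8, -0.3, 0.2]
opening: 0.0124
gripper_force: 0.0
```

Run:
```python
from plan import *
from h import eyes,cv2,blobs,proj,tri
rel(0)
c={};out=[]
for n,x0,y0 in(("scene",165,220),("top",395,225)):
    im=eyes.read_camera(n); cv2.imwrite(f"pics/{n}8.png",im)
    out.append(cv2.resize(im[y0:y0+98,x0:x0+98],None,fx=4,fy=4,interpolation=cv2.INTER_CUBIC))
    for col in("amber","orange","green"):
      for b in blobs(im,col,15 if col=="orange" else 60):
        u=np.array(cv2.fitEllipse(b)[0])
        if col!="orange" or (190<u[0]<240 and n=="scene") or (420<u[0]<470 and n=="top"): print(n,col,u,cv2.contourArea(b))
        if col=="amber": c[n]=u
cv2.imwrite("pics/s8.png",np.hstack(out))
P,e=tri(c["scene"],c["top"]); print(P,e,"d,y,n",[round(float((P-SEAT)@v)*1000,2) for v in frame(YS)])
```

```text
t 27.67 d,y,n [-164.07, 0.83, 51.25] force d,y,n [-0.66, 0.25, -0.5] open 0.01243586002422764 0.0 ang [ 0.132 -0.098 -0.18 ]
scene amber [215.449 270.264] 574.0
scene green [301.061 269.822] 88.0
scene green [382.708 228.539] 429.0
scene green [557.695 181.906] 345.5
top amber [438.08  255.113] 504.0
top green [ 19.537 286.068] 699.5
top green [342.34  271.316] 104.5
top green [245.554 267.613] 467.5
[ 0.606 -0.212  0.091] 0.0004905697321648784 d,y,n [-0.43, -0.35, 26.01]
```

View pics/s8.png

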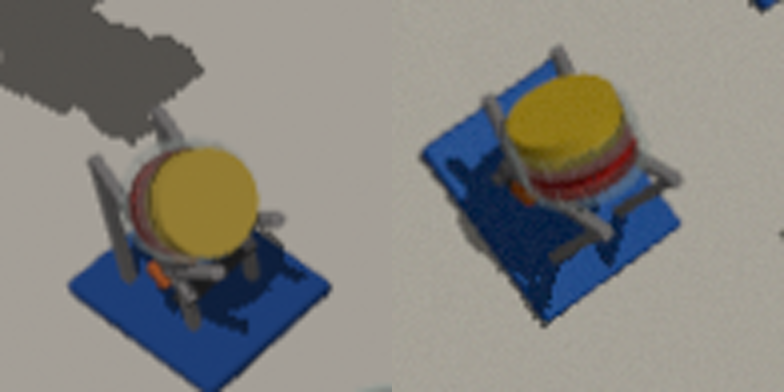

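The crop shows both dishes stacked against the pegs at scene crop (203,203), centred on the seat (d = -0.4 mm). The stop met its hard end at 18 N, and green is unmoved.

```bash
python3 -c "
from plant import ticket
print(ticket.close_job())"
```

```text
the job is handed in; nothing more can be done
None
```

The red dish, then the amber one, are inverted and stacked against the pegs, the stop is at its lower end (peak reading about 18 N), the green dish has not moved, and the job was handed in at about 28 s.

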